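Stack a ring-core choke in the press nest and bond it with the hand press

TASK

Build the choke in the nest of the hand press: draw the nest slide out to its loading end, lay in the black mounting base, then every ferrite ring core on the bench, then the steel cover disc on top, all flat and square between the guide pins. Push the slide fully in, press the plunger down to its stop and keep it there for a second so that the adhesive faces bond, let it spring back up, and draw the slide fully out again with the finished stack still in the nest. Leave the multimeter and the solder reel where they are.

Things in the scene. Friction and masses are not known exactly. Their poses are not given: they have to be found in the camera images.
- seat (a point): Centre of the top face of the nest's raised round steel seat, 40 mm across, 12 mm high, top about 32 mm above the bench, on the slide of the grey hand press. z up; y: the direction in which the slide pushes in, towards the plunger; x: across the slide. Parts are stacked here, each lowered between four guide pins; fingers fit between the pins when closing along this x or y axis
- pin_top (a point): Round top of one of the four steel guide pins, 8 mm thick, highest point 56 mm above the seat's top face. Their axes stand 31 mm from the seat centre at 45, 135, 225 and 315 degrees from the seat's x axis, so a 50 mm part has 2 mm of room all round and 36 mm gaps are left for fingers. A stack with four cores ends 1 mm above the pins
- slide (a joint): Travel of the nest slide, m: 0 is fully out at the loading end, 0.150 is fully in with the seat right under the plunger. Runs along the seat point's y axis, stays where it is left, moves with about 1.5 N. The slide plate's top is 20 mm above the bench
- slide_knob (a point): Mid-height of the upright black knob of the slide: 18 mm thick, 26 mm high, top 13 mm above this point, this point about 57 mm above the bench; 105 mm from the seat on the outer side (the seat point's -y). Can be pinched from above or pushed. With the slide fully in it stands 105 mm from the plunger axis
- plunger (a joint): Stroke of the plunger, m: 0 is up at rest, 0.036 is down at its hard stop. The spring needs about 3 N at first; together with the sprung foot below, which yields on the stack, 11 to 14 N just before the stop (at most 6 N of that is added in the last 14 mm of stroke), then the force jumps. It springs back when let go
- plunger_top (a point): Centre of the flat top (32 mm across) of the plunger's black mushroom head, 50 mm across at its widest, about 220 mm above the bench at rest. Pressed straight down. The sprung foot under it, 38 mm across, hangs 98 mm above the bench at rest
- press_top (a point): Middle of the top face of the press's overhung arm, 142 mm above the bench. Arm 70 mm wide, 30 mm thick, from 28 mm before the plunger axis (towards the loading end, the seat's -y) to 114 mm behind it, on a column 68 to 114 mm behind the axis. The bed plate is 120 mm wide, from 280 mm before to 120 mm behind the axis, its rails 17 mm high. Fixed to the bench
- base_mid (a point): Centre of the mounting base: black plastic disc 50 mm across, 12 mm thick, with brass terminals set flush in its face. Goes in first. z is its axis
- core1_mid (a point): Centre of a ferrite ring core: dark grey ring, 50 mm outside, 30 mm bore, 10 mm thick, 60 g. z is its axis. All cores are alike and go between base and cover, in any order; from two to four are there
- core2_mid (a point): Centre of another ring core, the same (may be absent)
- core3_mid (a point): Centre of another ring core, the same (may be absent)
- core4_mid (a point): Centre of another ring core, the same (may be absent)
- cover_mid (a point): Centre of the cover: plain bright steel disc without a hole, 50 mm across, 5 mm thick. Goes on last. z is its axis
- meter_mid (a point): Centre of the black multimeter lying face up, 160 by 80 by 34 mm. Not to be moved
- reel_mid (a point): Centre of the upright solder reel, 58 mm across, 44 mm high. Not to be moved
Mind the look-alikes: they are no part of the job. What is shaped like the part that bears core3_mid but white is not meant.

How it is judged:
On the way, in this order (a step that is already met when the one before it is completed fails the run):
1. the base lies flat on the seat (horizontal distance between base_mid and seat below 0.005 m and angle between base_mid's own z axis and vertical below 0.08 rad and z of base_mid in the frame of seat between 0.003 and 0.009 m), for 0.2 s.
2. every core lies on the base and the cover on top of them, all flat between the guide pins (all of step 1 and horizontal distance between each of core1_mid, core2_mid, core3_mid, core4_mid, cover_mid and seat below 0.005 m and angle between each of core1_mid, core2_mid, core3_mid, core4_mid, cover_mid's own z axis and vertical below 0.08 rad and z of each of core1_mid, core2_mid, core3_mid, core4_mid in the frame of base_mid above 0.007 m and z of cover_mid in the frame of core1_mid above 0.005 m and z of cover_mid in the frame of core2_mid above 0.005 m and z of cover_mid in the frame of core3_mid above 0.005 m and z of cover_mid in the frame of core4_mid above 0.005 m and z of cover_mid in the frame of seat below 0.06 m), for 0.2 s.
3. the slide is pushed fully in (within 4 mm) with the whole stack in the nest (all of step 2 and value of joint slide above 0.146 m), for 0.2 s.
4. the plunger is held down at its stop (within 3 mm) for 0.8 s over the whole stack with the slide fully in (all of step 3 and value of joint plunger above 0.033 m), for 0.8 s.
At the end, for the whole second after the job is handed in: Slide fully out (within 5 mm), plunger up (within 3 mm), base on the seat, all cores on it and the cover on top, each centred on the seat within 5 mm and flat within 0.08 rad, nothing touched by the robot (all of step 2 and value of joint slide below 0.005 m and value of joint plunger below 0.003 m).
It fails at once if the multimeter is pushed more than 2 cm from its place (distance of meter_mid from where it was at the start of the episode above 0.02 m).
It fails at once if the solder reel is pushed more than 2 cm from its place (distance of reel_mid from where it was at the start of the episode above 0.02 m).
Of core1, core2, core3, core4 only 2 to 4 are there at a start; the rules pass over those that are not, and their reading is None.
At some moment in a run one of base, core1, core2, core3, core4, cover may be knocked a few centimetres aside while the robot is not near it.
It also fails if it takes over 210 s, if anything falls off the work surface, if the arm or the gripper's body presses on something with over 40 N, if the wrist force passes 120 N, or if a joint passes its speed limit or range.

ROBOT

A 6-joint arm with a two-finger parallel gripper is mounted at the origin on the work surface. World frame = base frame: x ahead of the robot, y to its left, z up, the work surface at z = 0. Lengths are in m, angles in rad, forces in N, time in s.
With the tool pointing down it reaches from about 0.225 to 0.875 m from the base axis. Payload 3.4 kg.
Tool frame: the origin (TCP) lies at the very end of the fingers, on their centre line; the grasp point (between the pads) lies 19 mm behind it (grip_depth is the distance from the TCP to the grasp point, in m); x points along the fingers, z is the direction in which the jaws open and shut, and the axes are right-handed (so a half turn about x gives the same grasp; the last joint's range is limited). The gripper opens to 85 mm and grips with 20 to 120 N. Pads are 22 mm wide; open, the fingers measure 114 mm over their backs; the gripper's body (76 mm by 85 mm) begins 54 mm behind the grasp point. The pads swing forward as they close: fully open they stand 13 mm farther back than shut.
Start: joints at [0.984, 0.276, 1.505, -0, 1.361, -0.121], TCP at [0.258, 0.514, 0.231] pointing down, gripper open.
Joint ranges: [-2.89, 2.89], [-0.75, 2.08], [0.22, 2.7], [-1.18, 4.32], [0.11, 2.71], [-2.7, 2.7]. Speed limits (rad/s): [2.57, 2.57, 3.14, 3.14, 3.14, 3.14].

INTERFACE

Orientations are given as a unit quaternion [w, x, y, z].
In Python, from rig import get_state, get_image, sign_off, grip_depth gives the robot as it stands. The module is installed in compiled form; this text tells all that it offers.
- The arm moves only by the tool arm_command, never from a script. Its argument "series" is a list of rows, each an object with "dp": the shift along the tool's x, y, z scaled (see below), a list of three; "angular": the turn, a rotation vector about the tool's x, y, z scaled (see below), a list of three; "gripper": the finger opening in mm, from 0 to 85.4. A call has exactly 8 rows; each row shifts and turns the pose as measured when the row begins, along the tool's axes as they then stand; what a row does not reach is not made up. The controller multiplies each number of a shift by 0.12 m and each number of a turn by 90 degrees. A row lasts 1/8 s, in which the tool goes at most 62.5 mm and 10.7 degrees, less where a joint would pass 70% of its speed; a pose out of reach is approached as far as the arm can. A call with a number of a shift or a turn outside -1 to 1 is refused whole. A call with a gripper value outside its range is refused whole. The fingers move at their own pace and stop on an object; "grip_force" is the grip in N (left out, the last holds). Time passes only in rows, so rows that do not move let the fingers close, or fill a call up. It gives the time, the measured TCP pose, the force and the opening at its end, in the units of the state.
- get_state(): the state, without advancing time (a new reading comes with each control period).
- get_image(name): name is "scene" or "side" or "wrist"; returns a dict with "image" (420x560x3 uint8, blue, green, red), "depth" (420x560 float32, m along the optical axis (not along the pixel's ray), 0 where there is no reading), "mtx" (3x3 intrinsics, pixels), "view" (4x4, takes a point from world to camera coordinates); the wrist camera has in their place "mount" (4x4, takes a point from camera to tool coordinates, whose origin is the TCP and whose axes are the tool frame's). Camera axes: x right, y up, looking along -z (the intrinsics and any distortion apply to the point x, -y, -z); pixel columns grow to the right and rows downward; lengths in m; the calibration is good to about 2 mm. A picture is of the moment at which its call begins: read the wrist's pose just before it.
- sign_off(): hands the job in, once; it reports no verdict.
The state is a dict: "clock": time; "qpos": joint angles; "qd": joint speeds; "effort": joint torques, N m; "position": TCP position; "ee_rot": TCP orientation; "contact_force": force on the tool from outside, world axes, zero at the start; "moment": the same for the moment, N m; "width": finger opening in m.
Only numpy, scipy, OpenCV 4.12 (cv2) and the standard library are available. Lean on these libraries where they do the work, as an engineer would, in place of code of your own. Each camera call takes 0.05 s, during which the arm holds its last target. There are 200 camera calls.

## Working session

There is one attempt and no reset: what is moved stays moved. The work goes in short steps, Python scripts to look and compute and a tool call to move; the robot and the scene stay as the last step left them, time stands still between calls to the robot, and variables do not carry over. Pictures are saved under pics/ and viewed, about 12 in all and at most 16, crops included, and the job is handed in when it is done.

Besides the shell and the picture viewer there is one more tool, called as name([rows], argument=value, ...), one row to a line, values as JSON. arm_command: Moves the arm, as the interface text tells. Its arguments: {"type":"object","properties":{"series":{"type":"array","items":{"type":"object","properties":{"dp":{"type":"array","items":{"type":"number"}},"angular":{"type":"array","items":{"type":"number"}},"gripper":{"type":"number"}}}},"grip_force":{"type":"number"}},"required":["series"]}

```bash
mkdir -p pics
cat > h.py <<'E'
import numpy as np, cv2, json
from scipy.spatial.transform import Rotation as R
from rig import get_state, get_image, sign_off, grip_depth
def Rt(s=None):
    s=s or get_state(); q=s["ee_rot"]; return R.from_quat([q[1],q[2],q[3],q[0]]).as_matrix(), np.array(s["position"])
def grab(name):
    Rm,p=Rt(); d=get_image(name); d=dict(d)
    if name=="wrist":
        T=np.eye(4);T[:3,:3]=Rm;T[:3,3]=p; d["c2w"]=T@np.array(d["mount"])
    else: d["c2w"]=np.linalg.inv(np.array(d["view"]))
    return d
def ray(d,uv):
    K=np.array(d["mtx"]); uv=np.atleast_2d(uv).astype(float)
    r=np.c_[(uv[:,0]-K[0,2])/K[0,0],-(uv[:,1]-K[1,2])/K[1,1],-np.ones(len(uv))]
    return d["c2w"][:3,3], r@d["c2w"][:3,:3].T
def onplane(d,uv,z):
    o,r=ray(d,uv); return o+r*((z-o[2])/r[:,2])[:,None]
def cloud(d):
    h,w=d["depth"].shape; u,v=np.meshgrid(np.arange(w),np.arange(h))
    o,r=ray(d,np.c_[u.ravel(),v.ravel()]); return (o+r*d["depth"].reshape(-1,1)).reshape(h,w,3)
def proj(d,P):
    c=(np.linalg.inv(d["c2w"])@np.r_[P,1])[:3]; K=np.array(d["mtx"]); return K[0,0]*c[0]/-c[2]+K[0,2], K[1,1]*-c[1]/-c[2]+K[1,2]
def pose():
    s=get_state();Rm,p=Rt(s); print("t",round(s["clock"],2),"p",p.round(4),"w",round(s["width"],4),"F",np.round(s["contact_force"],1),"\nR",Rm.round(3).tolist(), "q",np.round(s["qpos"],3))
E
python3 - <<'E'
from h import *
pose(); print(grip_depth)
for n in ["scene","side","wrist"]:
    d=grab(n); cv2.imwrite(f"pics/a_{n}.png",d["image"]); np.save(f"pics/a_{n}.npy",cloud(d)); print(n,d["c2w"].round(3).tolist(),np.array(d["mtx"]).round(1).tolist(),[k for k in d])
E
```

```text
t 0.0 p [0.258  0.5133 0.2304] w 0.0855 F [-0.4  0.4  0.7] 
R [[-0.001, -0.893, 0.449], [-0.002, 0.449, 0.893], [-1.0, 0.0, -0.002]] q [ 0.984  0.277  1.506  0.     1.361 -0.121]
0.0187
scene [[-0.572, -0.655, 0.494, 1.122], [0.82, -0.452, 0.349, 0.427], [-0.005, 0.605, 0.796, 1.094], [0.0, 0.0, 0.0, 1.0]] [[516.7, 0.0, 289.4], [0.0, 516.7, 212.9], [0.0, 0.0, 1.0]] ['image', 'depth', 'mtx', 'view', 'c2w']
side [[-0.98, 0.122, -0.16, 0.335], [-0.2, -0.522, 0.829, 1.07], [0.018, 0.844, 0.536, 0.82], [0.0, 0.0, 0.0, 1.0]] [[428.5, 0.0, 273.6], [0.0, 428.5, 209.9], [0.0, 0.0, 1.0]] ['image', 'depth', 'mtx', 'view', 'c2w']
wrist [[0.448, -0.847, -0.285, 0.186], [0.894, 0.425, 0.143, 0.551], [-0.0, -0.319, 0.948, 0.372], [0.0, 0.0, 0.0, 1.0]] [[304.6, 0.0, 281.9], [0.0, 304.6, 214.3], [0.0, 0.0, 1.0]] ['image', 'depth', 'mtx', 'mount', 'c2w']
```

View pics/a_scene.png

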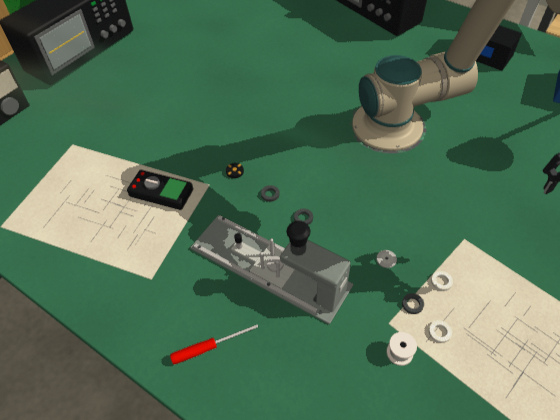

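View pics/a_side.png

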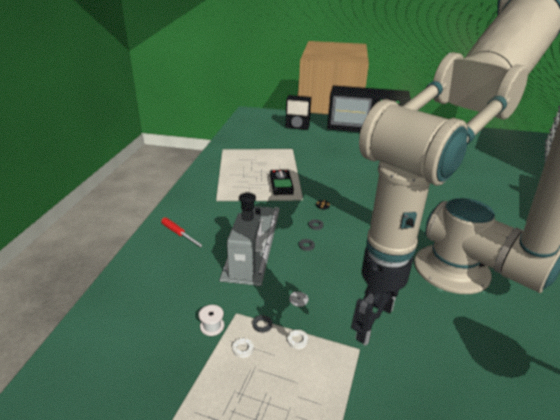

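The scene view shows the base at (234,170), dark rings at (269,193), (302,216) and (413,303), white look-alike rings at (442,281) and (440,331), a bright disc at (387,258), and the reel at (402,348). The meter is at (160,188). The press has its knob at (238,239) and plunger at (298,232). I'll enlarge to confirm these and measure.

Run:
```python
import cv2,numpy as np
im=cv2.imread("pics/a_scene.png")
a=cv2.resize(im[150:325,185:365],None,fx=4.4,fy=4.4,interpolation=cv2.INTER_CUBIC)[:600]
cv2.imwrite("pics/b1.png",cv2.resize(im[155:325,190:370],(635,600),interpolation=cv2.INTER_CUBIC))
cv2.imwrite("pics/b2.png",cv2.resize(im[235:365,360:470],(508,600),interpolation=cv2.INTER_CUBIC))
P=np.load("pics/a_scene.npy")
for n,(u,v) in dict(base=(234,170),c1=(269,193),c1rim=(262,193),c2=(302,216),c3=(413,303),c3r=(406,306),w1=(442,281),w2=(440,331),cov=(387,258),reel=(402,340),knob=(238,237),head=(298,228),meter=(160,188),seat=(262,256),arm=(325,270)).items(): print(n,P[v,u].round(3))
```

```text
base [ 0.417 -0.26   0.016]
c1 [ 0.419 -0.138  0.001]
c1rim [ 0.437 -0.148  0.011]
c2 [ 0.436 -0.017  0.006]
c3 [0.498 0.337 0.003]
c3r [0.519 0.328 0.013]
w1 [0.406 0.368 0.005]
w2 [0.529 0.419 0.008]
cov [0.427 0.23  0.01 ]
reel [0.615 0.361 0.047]
knob [ 0.616 -0.083  0.07 ]
head [0.603 0.082 0.223]
meter [ 0.593 -0.37   0.036]
seat [0.631 0.001 0.078]
arm [0.614 0.159 0.143]
```

View pics/b1.png

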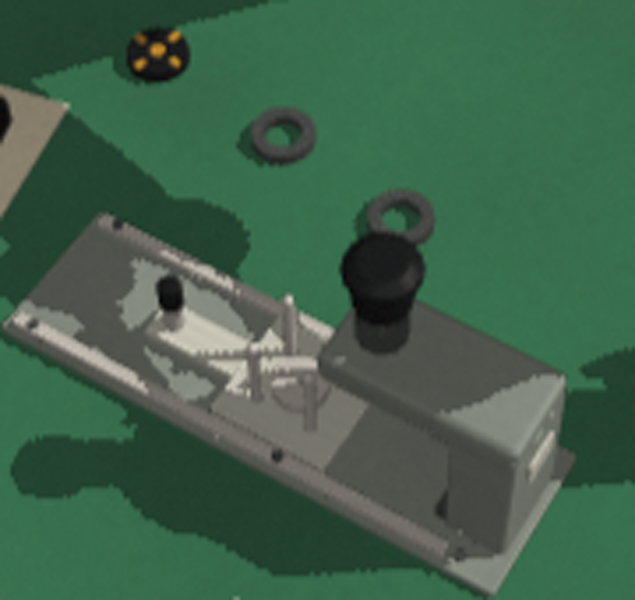

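View pics/b2.png

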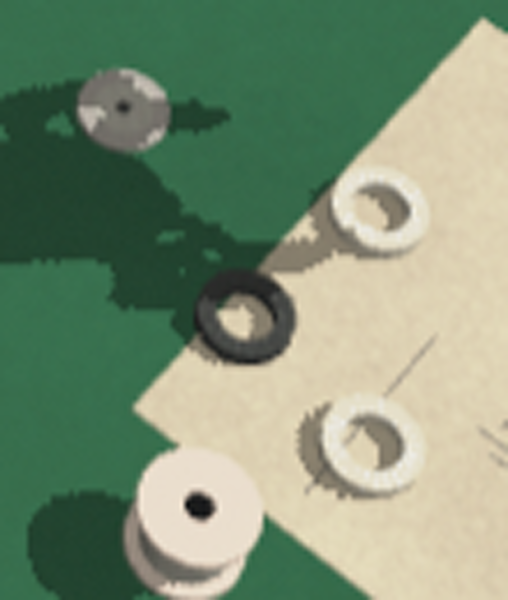

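The crops confirm three dark cores, two in b1 at (283,135) and (400,215) and one in b2 at (245,316). The white rings in b2 at (380,210) and (372,446) are look-alikes. The only bright steel disc is in b2 at (124,110), and its dot is a dark mark because no green shows through. The base is in b1 at (158,52). Next I triangulate these from both views.

```bash
cat > loc.py <<'E'
from h import *
def blobs(d,zlo=0.0035,zhi=0.022,amin=40):
    P=cloud(d); m=((P[...,2]>zlo)&(P[...,2]<zhi)&(d["depth"]>0)&(P[...,0]>.15)&(P[...,0]<.9)&(abs(P[...,1])<.75)).astype(np.uint8)
    n,l,st,c=cv2.connectedComponentsWithStats(m,connectivity=4); out=[]
    for i in range(1,n):
        if st[i,4]<amin: continue
        mm=(l==i).astype(np.uint8); cs,_=cv2.findContours(mm,cv2.RETR_EXTERNAL,cv2.CHAIN_APPROX_NONE); k=max(cs,key=len)
        if len(k)<8: continue
        (u,v),(a,b),_=cv2.fitEllipse(k); q=P[l==i]; bgr=d["image"][l==i].mean(0)
        out.append(dict(uv=(u,v),ax=(a,b),xy=np.median(q[:,:2],0),z=np.percentile(q[:,2],[50,90]),ext=np.ptp(q[:,:2],axis=0),bgr=bgr,area=st[i,4]))
    return out
def tri(rays):
    A=np.zeros((3,3));b=np.zeros(3)
    for o,r in rays:
        r=r/np.linalg.norm(r);M=np.eye(3)-np.outer(r,r);A+=M;b+=M@o
    x=np.linalg.solve(A,b); return x,[np.linalg.norm((np.eye(3)-np.outer(r,r)/(r@r))@(x-o)) for o,r in rays]
E
python3 - <<'E'
from loc import *
S=grab("scene");D=grab("side")
B1=blobs(S);B2=blobs(D)
for n,B,d in(("scene",B1,S),("side",B2,D)):
    print(n)
    for b in B:
        if b["ext"].max()<.12: print(np.round(b["uv"],1),np.round(b["ax"],1),"xy",b["xy"].round(3),onplane(d,b["uv"],.006)[0].round(4),"z",b["z"].round(4),"ext",b["ext"].round(3),"bgr",b["bgr"].round(),b["area"])
print("TRI")
for a in B1:
  for b in B2:
    if np.linalg.norm(a["xy"]-b["xy"])<.03 and a["ext"].max()<.1:
      o,r=ray(S,a["uv"]);o2,r2=ray(D,b["uv"]); x,e=tri([(o,r[0]),(o2,r2[0])]); print(x.round(4),np.round(e,4))
# press
P=cloud(S)
def top(P,zlo,zhi,x0,x1,y0,y1):
    q=P[(P[...,2]>zlo)&(P[...,2]<zhi)&(P[...,0]>x0)&(P[...,0]<x1)&(P[...,1]>y0)&(P[...,1]<y1)]
    (c,r)=cv2.minEnclosingCircle(q[:,:2].astype(np.float32)) if len(q) else (0,0); return len(q),q.mean(0).round(4) if len(q) else 0,np.round(c,4),round(r,4),q[:,2].max().round(4) if len(q) else 0
for nm,Q in(("scene",P),("side",cloud(D))):
    print(nm,"head",top(Q,.214,.235,.5,.7,0,.2)); print("knob",top(Q,.064,.08,.58,.66,-.2,-.05)); print("arm",top(Q,.137,.15,.5,.7,0,.35))
    q=Q[(Q[...,2]>.137)&(Q[...,2]<.15)&(Q[...,1]>0.12)&(Q[...,1]<.3)&(Q[...,0]>.5)&(Q[...,0]<.7)]
    print("armrect",cv2.minAreaRect(q[:,:2].astype(np.float32)))
    q=Q[(Q[...,2]>.010)&(Q[...,2]<.026)&(abs(Q[...,1])<.4)&(Q[...,0]>.5)&(Q[...,0]<.72)]; q=q[(q[:,1]>-.25)]
    print("bed",cv2.minAreaRect(q[:,:2].astype(np.float32)))
    q=Q[(Q[...,2]>.072)&(Q[...,2]<.1)&(Q[...,1]<.045)&(Q[...,1]>-.15)&(Q[...,0]>.55)&(Q[...,0]<.7)]; print("pins",q.round(3).tolist()[:40])
E
```

```text
scene
[166.8  76.8] [ 7.7 17. ] xy [ 0.209 -0.707] [ 0.2127 -0.7089  0.006 ] z [0.0052 0.0075] ext [0.071 0.041] bgr [ 77. 111.  56.] 68
[158.1  76.3] [7.6 7.7] xy [ 0.226 -0.734] [ 0.2271 -0.7345  0.006 ] z [0.0053 0.0084] ext [0.038 0.034] bgr [ 77. 110.  55.] 41
[190.7  81.3] [12.3 16.4] xy [ 0.178 -0.624] [ 0.1852 -0.6278  0.006 ] z [0.0056 0.0078] ext [0.076 0.062] bgr [ 77. 110.  55.] 97
[202.5  85.1] [ 6.5 14.3] xy [ 0.176 -0.582] [ 0.1781 -0.583   0.006 ] z [0.0049 0.0079] ext [0.051 0.031] bgr [ 75. 108.  54.] 49
[169.9  89.3] [ 8.8 15.1] xy [ 0.252 -0.653] [ 0.2538 -0.6566  0.006 ] z [0.0053 0.007 ] ext [0.048 0.073] bgr [ 78. 111.  56.] 64
[153.8  97.2] [17.7 24.9] xy [ 0.323 -0.67 ] [ 0.3118 -0.6723  0.006 ] z [0.0052 0.0077] ext [0.102 0.106] bgr [ 78. 111.  57.] 133
[210.7  93.7] [ 9.5 12. ] xy [ 0.195 -0.535] [ 0.1958 -0.5332  0.006 ] z [0.0047 0.0073] ext [0.046 0.057] bgr [ 75. 107.  54.] 59
[223.9 110. ] [ 9.4 13.2] xy [ 0.223 -0.454] [ 0.2319 -0.4491  0.006 ] z [0.0051 0.007 ] ext [0.048 0.043] bgr [ 75. 108.  55.] 53
[136.5 117.1] [10.4 15.1] xy [ 0.413 -0.653] [ 
[... 10344 characters left out ...]
001, 0.09], [0.634, -0.002, 0.089], [0.633, 0.0, 0.09]]
side head (123, array([0.6007, 0.087 , 0.2192]), array([0.6027, 0.0828]), 0.0243, np.float64(0.2243))
knob (17, array([ 0.6132, -0.0851,  0.0695]), array([ 0.6144, -0.083 ]), 0.0106, np.float64(0.0729))
arm (685, array([0.5965, 0.137 , 0.1426]), array([0.5979, 0.1243]), 0.0768, np.float64(0.1499))
armrect ((0.5968133807182312, 0.15763302147388458), (0.06965145468711853, 0.0789637640118599), 3.6546144485473633)
bed ((0.5887055397033691, 0.10311263799667358), (0.1409963071346283, 0.6015678644180298), 4.250220775604248)
pins [[0.611, -0.092, 0.072], [0.613, -0.085, 0.073], [0.61, -0.085, 0.073], [0.584, -0.002, 0.073], [0.58, 0.04, 0.075]]
```

Measurements agree with the text. The slide's y axis is about 93.7° in world, the plunger is at (0.603,0.083), and the knob at (0.614,-0.085) puts the slide at about 0.087. The parts stand at plausible heights. I'll go to the knob first.

arm_command([
  {"dp": [-0.2,0,0],"angular": [-0.113,0,0],"gripper": 50},
  {"dp": [-0.2,0,0],"angular": [-0.113,0,0],"gripper": 50},
  {"dp": [-0.2,0,0],"angular": [-0.113,0,0],"gripper": 50},
  {"dp": [0,-0.23,-0.45],"angular": [0,0,0],"gripper": 50},
  {"dp": [0,-0.23,-0.45],"angular": [0,0,0],"gripper": 50},
  {"dp": [0,-0.23,-0.45],"angular": [0,0,0],"gripper": 50},
  {"dp": [0,-0.23,-0.45],"angular": [0,0,0],"gripper": 50},
  {"dp": [0,-0.23,-0.45],"angular": [0,0,0],"gripper": 50},
])

```text
clock: 1.25
position: [0.4217, 0.2534, 0.3039]
ee_rot: [-0.476, 0.524, -0.476, -0.523]
contact_force: [0.4, 0.6, 0.4]
width: 0.0501
```

```bash
cat >> h.py <<'E'
def go(x,y,z=None,jaw=None):
    """scaled tool-frame total shift from here to (x,y,z), and turn about tool x"""
    s=get_state();Rm,p=Rt(s); t=np.array([x,y,p[2] if z is None else z]); j=np.degrees(np.arctan2(Rm[1,2],Rm[0,2]))
    print("t",round(s["clock"],2),"p",p.round(4),"tilt",Rm[:,0].round(3),"jaw",round(j,2),"w",round(s["width"],4),"F",np.round(s["contact_force"],1),"-> dp total",(Rm.T@(t-p)/.12).round(3),"min rows",round(np.linalg.norm(t-p)/.0625,1), "turn" ,None if jaw is None else round(-(jaw-j)/90,3))
E
python3 -c "
from h import *
go(.614,-.085,.25,93.7)"
```

```text
t 1.25 p [0.4217 0.2534 0.3039] tilt [ 0.001 -0.001 -1.   ] jaw 95.44 w 0.0501 F [0.4 0.6 0.4] -> dp total [ 0.453 -1.328 -2.959] min rows 6.3 turn 0.019
```

arm_command([
  {"dp": [0,-0.19,-0.42],"angular": [0.02,0,0],"gripper": 50},
  {"dp": [0,-0.19,-0.42],"angular": [0,0,0],"gripper": 50},
  {"dp": [0,-0.19,-0.42],"angular": [0,0,0],"gripper": 50},
  {"dp": [0,-0.19,-0.42],"angular": [0,0,0],"gripper": 50},
  {"dp": [0,-0.19,-0.42],"angular": [0,0,0],"gripper": 50},
  {"dp": [0,-0.19,-0.42],"angular": [0,0,0],"gripper": 50},
  {"dp": [0.2,-0.19,-0.42],"angular": [0,0,0],"gripper": 50},
  {"dp": [0.25,0,0],"angular": [0,0,0],"gripper": 50},
])

```text
clock: 2.25
position: [0.6126, -0.105, 0.2509]
ee_rot: [-0.487, 0.517, -0.484, -0.511]
contact_force: [-0.9, 0.8, -0.4]
width: 0.0499
```

```bash
python3 -c "
from h import *
go(.614,-.085,.038,93.7)
d=grab('wrist'); P=cloud(d); cv2.imwrite('pics/c.png',d['image'])
def top(zlo,zhi,x0,x1,y0,y1):
    m=(P[...,2]>zlo)&(P[...,2]<zhi)&(P[...,0]>x0)&(P[...,0]<x1)&(P[...,1]>y0)&(P[...,1]<y1);q=P[m]
    v,u=np.nonzero(m); print(len(q),q.mean(0).round(4),q.min(0).round(4),q.max(0).round(4),'uv',u.mean().round(1),v.mean().round(1))
top(.060,.078,.58,.66,-.13,-.05)
pm=((P[...,2]>.07)&(P[...,2]<.1)&(P[...,1]>-.06)&(P[...,1]<.07)&(P[...,0]>.55)&(P[...,0]<.68)).astype(np.uint8)
n,l,st,c=cv2.connectedComponentsWithStats(pm)
for i in range(1,n):
  if st[i,4]>10: print(st[i,4],c[i].round(1),P[l==i].mean(0).round(4),P[l==i].max(0).round(4))
"
```

```text
t 2.25 p [ 0.6126 -0.105   0.2509] tilt [ 0.009 -0.002 -1.   ] jaw 93.23 w 0.0499 F [-0.9  0.8 -0.4] -> dp total [ 1.774 -0.004  0.171] min rows 3.4 turn -0.005
207 [ 0.6129 -0.0865  0.0679] [ 0.6051 -0.0947  0.0602] [ 0.6217 -0.078   0.0709] uv 298.5 189.4
83 [379.  171.8] [ 0.586  -0.0064  0.0819] [ 0.5899 -0.0022  0.0881]
94 [421.1 171.6] [0.5834 0.037  0.0813] [0.5879 0.0414 0.0887]
79 [375.1 211.9] [ 0.6294 -0.0035  0.0818] [0.6338 0.0008 0.088 ]
91 [415.3 211.4] [0.6266 0.0398 0.0811] [0.6307 0.0444 0.0883]
```

View pics/c.png

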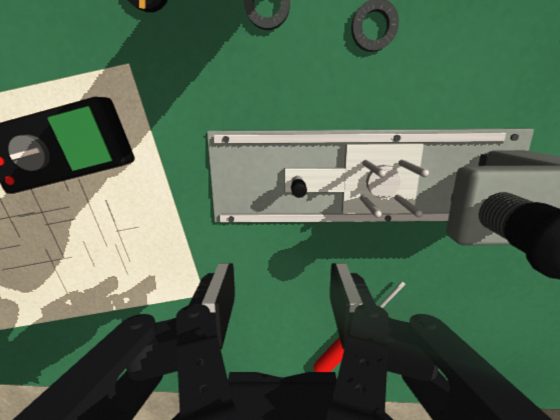

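arm_command([
  {"dp": [0.3,0,0.08],"angular": [0,0,0],"gripper": 50},
  {"dp": [0.35,0,0.08],"angular": [0,0,0],"gripper": 50},
  {"dp": [0.4,0,0],"angular": [0,0,0],"gripper": 50},
  {"dp": [0.4,0,0],"angular": [0,0,0],"gripper": 50},
  {"dp": [0.3,0,0],"angular": [0,0,0],"gripper": 30},
  {"dp": [0,0,0],"angular": [0,0,0],"gripper": 10},
  {"dp": [0,0,0],"angular": [0,0,0],"gripper": 10},
  {"dp": [0,0,0],"angular": [0,0,0],"gripper": 10},
], grip_force=30)

```text
clock: 3.3
position: [0.6087, -0.0807, 0.0329]
ee_rot: [0.485, -0.514, 0.484, 0.515]
contact_force: [2.6, -2.0, -13.4]
width: 0.0166
```

```bash
python3 -c "
from h import *
go(.620,-.172,None,93.7)"
```

```text
t 3.3 p [ 0.6087 -0.0807  0.0329] tilt [ 0.     0.002 -1.   ] jaw 93.44 w 0.0166 F [  2.6  -2.  -13.4] -> dp total [-0.001 -0.049 -0.765] min rows 1.5 turn -0.003
```

arm_command([
  {"dp": [0,0,-0.1],"angular": [0,0,0],"gripper": 10},
  {"dp": [0,0,-0.15],"angular": [0,0,0],"gripper": 10},
  {"dp": [0,0,-0.15],"angular": [0,0,0],"gripper": 10},
  {"dp": [0,0,-0.15],"angular": [0,0,0],"gripper": 10},
  {"dp": [0,0,-0.15],"angular": [0,0,0],"gripper": 10},
  {"dp": [0,0,-0.07],"angular": [0,0,0],"gripper": 10},
  {"dp": [0,0,-0.03],"angular": [0,0,0],"gripper": 10},
  {"dp": [0,0,0],"angular": [0,0,0],"gripper": 10},
])

```text
clock: 4.3
position: [0.6145, -0.1724, 0.0332]
ee_rot: [0.493, -0.507, 0.481, 0.519]
contact_force: [1.4, 0.0, -14.9]
width: 0.0169
```

```bash
python3 -c "
from h import *
go(.620,-.172,None,93.7)"
```

```text
t 4.3 p [ 0.6145 -0.1724  0.0332] tilt [ 0.     0.024 -1.   ] jaw 93.0 w 0.0169 F [  1.4   0.  -14.9] -> dp total [ 0.    -0.046  0.001] min rows 0.1 turn -0.008
```

arm_command([
  {"dp": [0,0,-0.04],"angular": [0,0,0],"gripper": 10},
  {"dp": [0,0,0],"angular": [0,0,0],"gripper": 50},
  {"dp": [0,0,0],"angular": [0,0,0],"gripper": 50},
  {"dp": [-0.3,0,0],"angular": [0,0,0],"gripper": 60},
  {"dp": [-0.4,0,0],"angular": [0,0,0],"gripper": 60},
  {"dp": [-0.4,0,0],"angular": [0,0,0],"gripper": 60},
  {"dp": [-0.4,0,0],"angular": [0,0,0],"gripper": 60},
  {"dp": [-0.2,0,0],"angular": [0,0,0],"gripper": 60},
])

```text
clock: 5.3
position: [0.616, -0.1889, 0.2553]
ee_rot: [0.496, -0.512, 0.48, 0.512]
contact_force: [-0.1, -0.5, -0.2]
width: 0.0601
```

```bash
cat > nest.py <<'E'
from h import *
def nest():
    d=grab('wrist'); P=cloud(d)
    m=((P[...,2]>.070)&(P[...,2]<.1)&(P[...,1]>-.13)&(P[...,1]<.06)&(P[...,0]>.55)&(P[...,0]<.68)).astype(np.uint8)
    n,l,st,c=cv2.connectedComponentsWithStats(m); C=[]
    for i in range(1,n):
        if st[i,4]>10:
            C.append(P[l==i].mean(0)); print("pin",st[i,4],c[i].round(1),C[-1].round(4),P[l==i][:,2].max().round(4))
    C=np.array(C); print("pin centre",C.mean(0).round(4))
    m=(P[...,2]>.060)&(P[...,2]<.078)&(P[...,0]>.58)&(P[...,0]<.66)&(P[...,1]<-.14); print("knob",P[m].mean(0).round(4))
    return d,P,C.mean(0)
E
python3 - <<'E'
from nest import *
go(.4126,-.2571,.15)
d,P,c=nest(); cv2.imwrite('pics/d.png',d['image'])
r=np.hypot(P[...,0]-c[0],P[...,1]-c[1]); q=P[(r<.014)&(P[...,2]<.06)]; print("seat z",np.percentile(q[:,2],[10,50,90]).round(4))
S=grab("scene"); Q=cloud(S); r=np.hypot(Q[...,0]-c[0],Q[...,1]-c[1]); q=Q[(r<.014)&(Q[...,2]<.05)]; print("seat z scene",np.percentile(q[:,2],[10,50,90]).round(4))
# base by wrist
m=(np.hypot(P[...,0]-.4126,P[...,1]+.2571)<.06)&(P[...,2]>.006); print("base wrist",m.sum(),P[m].mean(0).round(4))
E
```

```text
t 5.3 p [ 0.616  -0.1889  0.2553] tilt [ 0.015  0.016 -1.   ] jaw 92.71 w 0.0601 F [-0.1 -0.5 -0.2] -> dp total [ 0.843  1.733 -0.501] min rows 3.8 turn None
pin 92 [413.2 169.9] [ 0.5888 -0.049   0.0815] 0.0887
pin 78 [372.  170.7] [ 0.5914 -0.0925  0.0821] 0.0878
pin 79 [368.7 210. ] [ 0.6349 -0.0894  0.0814] 0.0879
pin 90 [408.1 209.1] [ 0.6321 -0.046   0.081 ] 0.088
pin centre [ 0.6118 -0.0692  0.0815]
knob [ 0.6183 -0.1726  0.0679]
seat z [0.0301 0.0312 0.0321]
seat z scene [0.0322 0.0346 0.0367]
base wrist 325 [ 0.4329 -0.2615  0.0104]
```

```bash
cat >> h.py <<'E'
_go=go
def go(x,y,z=None,jaw=93.6):
    _go(x,y,z,jaw); Rm,p=Rt(); w=np.cross(Rm[:,0],[0,0,-1]); print("   level turn",(Rm.T@w/(np.pi/2)).round(4))
def part(d,x,y,r=.05,zlo=.004,zhi=.02):
    """disc near x,y: mean of its rim seen in the wrist's depth, ellipse centre on its top plane"""
    P=cloud(d); m=((np.hypot(P[...,0]-x,P[...,1]-y)<r)&(P[...,2]>zlo)&(P[...,2]<zhi)&(d["depth"]>0)).astype(np.uint8)
    n,l,st,c=cv2.connectedComponentsWithStats(m)
    if n<2: print("none"); return
    i=1+np.argmax(st[1:,4]); q=P[l==i]; zt=np.median(q[:,2])
    k=max(cv2.findContours((l==i).astype(np.uint8),cv2.RETR_EXTERNAL,cv2.CHAIN_APPROX_NONE)[0],key=len)
    w=onplane(d,k[:,0,:],zt)[:,:2]; cc,rr=cv2.minEnclosingCircle(w.astype(np.float32)); e=cv2.fitEllipse(w.astype(np.float32))
    print("part n",st[i,4],"uv",c[i].round(1),"mean",q.mean(0).round(4),"zmed",zt.round(4),"circle",np.round(cc,4),round(rr,4),"ell",np.round(e[0],4),np.round(e[1],4)); return e[0]
E
python3 -c "
from h import *
go(.4126,-.2571,.15)"
```

```text
t 5.4 p [ 0.6168 -0.1892  0.2559] tilt [ 0.017  0.015 -1.   ] jaw 92.71 w 0.0601 F [ 0.5 -0.6 -0.9] -> dp total [ 0.844  1.742 -0.497] min rows 3.8 turn -0.01
   level turn [-0.      0.0089  0.0116]
```

arm_command([
  {"dp": [0,0.4,-0.11],"angular": [-0.01,0.01,0.01],"gripper": 80},
  {"dp": [0,0.4,-0.11],"angular": [0,0,0],"gripper": 80},
  {"dp": [0,0.4,-0.11],"angular": [0,0,0],"gripper": 80},
  {"dp": [0.2,0.4,-0.11],"angular": [0,0,0],"gripper": 80},
  {"dp": [0.35,0.13,-0.05],"angular": [0,0,0],"gripper": 80},
  {"dp": [0.3,0,0],"angular": [0,0,0],"gripper": 80},
  {"dp": [0,0,0],"angular": [0,0,0],"gripper": 80},
  {"dp": [0,0,0],"angular": [0,0,0],"gripper": 80},
])

```text
clock: 6.4
position: [0.4048, -0.2686, 0.1516]
ee_rot: [-0.482, 0.52, -0.487, -0.51]
contact_force: [0.7, 0.1, 0.2]
width: 0.0798
```

```bash
python3 -c "
from h import *
d=grab('wrist'); cv2.imwrite('pics/e.png',d['image']); e=part(d,.4126,-.2571); go(*(e or (.4126,-.2571)),.002)
S=grab('scene');part(S,.4126,-.2571);D=grab('side');part(D,.4126,-.2571)"
```

```text
part n 1987 uv [288.2 207. ] mean [ 0.4118 -0.2632  0.0111] zmed 0.0111 circle [ 0.4122 -0.2628] 0.0256 ell [ 0.4123 -0.2632] [0.0485 0.0499]
t 6.45 p [ 0.4048 -0.2684  0.1516] tilt [ 0.004 -0.014 -1.   ] jaw 93.48 w 0.0798 F [ 0.6  1.1 -0.4] -> dp total [ 1.246 -0.061  0.057] min rows 2.4 turn -0.001
   level turn [ 0.     -0.009   0.0023]
part n 295 uv [234.9 169.6] mean [ 0.4116 -0.2616  0.0117] zmed 0.0131 circle [ 0.4166 -0.2538] 0.0485 ell [ 0.4102 -0.2578] [0.0602 0.0823]
part n 107 uv [322.3 203.9] mean [ 0.4125 -0.2585  0.0122] zmed 0.0128 circle [ 0.4123 -0.2583] 0.0312 ell [ 0.4123 -0.2577] [0.0493 0.0593]
```

View pics/e.png

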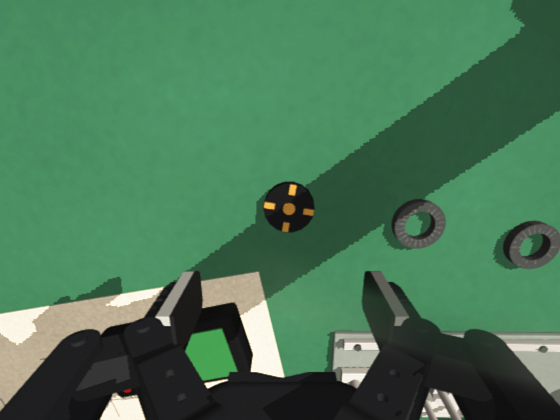

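The wrist view shows the base at (288,207) with its brass marks up, and the core rings at right at (418,223) and (533,245). The wrist gives a base centre of (0.412,-0.263) with its top at 11 mm. I'll descend and grip.

arm_command([
  {"dp": [0.4,-0.03,0.03],"angular": [0,-0.009,0.002],"gripper": 80},
  {"dp": [0.4,-0.03,0.03],"angular": [0,0,0],"gripper": 80},
  {"dp": [0.3,0,0],"angular": [0,0,0],"gripper": 80},
  {"dp": [0.15,0,0],"angular": [0,0,0],"gripper": 80},
  {"dp": [0,0,0],"angular": [0,0,0],"gripper": 60},
  {"dp": [0,0,0],"angular": [0,0,0],"gripper": 44},
  {"dp": [0,0,0],"angular": [0,0,0],"gripper": 44},
  {"dp": [0,0,0],"angular": [0,0,0],"gripper": 44},
], grip_force=30)

```text
clock: 7.55
position: [0.4234, -0.2681, 0.0077]
ee_rot: [-0.484, 0.525, -0.483, -0.507]
contact_force: [-0.4, -0.6, -0.7]
width: 0.0469
```

```bash
python3 -c "
from h import *
go(.4123,-.2632,.10)"
```

```text
t 7.55 p [ 0.4234 -0.2681  0.0077] tilt [ 0.02  -0.016 -1.   ] jaw 93.73 w 0.0469 F [-0.4 -0.6 -0.7] -> dp total [-0.772  0.075  0.033] min rows 1.5 turn 0.001
   level turn [-0.     -0.0112  0.012 ]
```

The tool drifted 11 mm in x on the way down. I'll open, correct and check before closing.

arm_command([
  {"dp": [0,0,0],"angular": [0,0,0],"gripper": 80},
  {"dp": [0,0,0],"angular": [0,0,0],"gripper": 80},
  {"dp": [0,0.045,0.02],"angular": [0,-0.011,0.012],"gripper": 80},
  {"dp": [0,0.03,0.015],"angular": [0,0,0],"gripper": 80},
  {"dp": [0,0,0],"angular": [0,0,0],"gripper": 80},
  {"dp": [0,0,0],"angular": [0,0,0],"gripper": 80},
  {"dp": [0,0,0],"angular": [0,0,0],"gripper": 80},
  {"dp": [0,0,0],"angular": [0,0,0],"gripper": 80},
])

```text
clock: 8.55
position: [0.4138, -0.2647, 0.0083]
ee_rot: [-0.483, 0.516, -0.484, -0.516]
contact_force: [0.6, -0.1, 0.5]
width: 0.0799
```

```bash
python3 -c "
from h import *
d=grab('wrist');e=part(d,.4126,-.2571); cv2.imwrite('pics/f.png',d['image'])
go(.4123,-.2632,.001)"
```

```text
part n 6648 uv [273.6 274.4] mean [ 0.4129 -0.2685  0.0109] zmed 0.0111 circle [ 0.4135 -0.2684] 0.0264 ell [ 0.4138 -0.2684] [0.0487 0.0516]
t 8.6 p [ 0.4138 -0.2647  0.0083] tilt [-0. -0. -1.] jaw 93.73 w 0.0802 F [ 0.2 -0.2 -0.3] -> dp total [0.061 0.012 0.013] min rows 0.1 turn 0.001
   level turn [ 0.     -0.0002 -0.0001]
```

View pics/f.png

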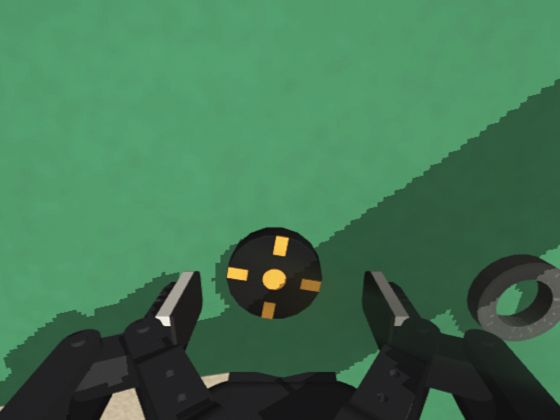

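arm_command([
  {"dp": [0.03,0,-0.02],"angular": [0,0,0],"gripper": 80},
  {"dp": [0.03,0,0],"angular": [0,0,0],"gripper": 80},
  {"dp": [0,0,0],"angular": [0,0,0],"gripper": 60},
  {"dp": [0,0,0],"angular": [0,0,0],"gripper": 44},
  {"dp": [0,0,0],"angular": [0,0,0],"gripper": 44},
  {"dp": [0,0,0],"angular": [0,0,0],"gripper": 44},
  {"dp": [0,0,0],"angular": [0,0,0],"gripper": 44},
  {"dp": [0,0,0],"angular": [0,0,0],"gripper": 44},
])

```text
clock: 9.6
position: [0.414, -0.2674, 0.0008]
ee_rot: [-0.483, 0.516, -0.484, -0.516]
contact_force: [-0.7, -0.8, 1.7]
width: 0.0482
```

```bash
python3 -c "
from h import *
d=grab('wrist');e=part(d,.4126,-.2661,.04);  cv2.imwrite('pics/g.png',d['image'])
go(.4123,-.2632,.12)"
```

```text
part n 8212 uv [281.5 281.3] mean [ 0.4122 -0.2671  0.0113] zmed 0.0111 circle [ 0.4132 -0.267 ] 0.0403 ell [ 0.4134 -0.267 ] [0.0484 0.0656]
t 9.65 p [ 0.414  -0.2674  0.0008] tilt [-0. -0. -1.] jaw 93.74 w 0.0482 F [-0.9  0.2  0.5] -> dp total [-0.993  0.012  0.035] min rows 1.9 turn 0.002
   level turn [ 0.     -0.0002 -0.0001]
```

arm_command([
  {"dp": [-0.2,0,0],"angular": [0,0,0],"gripper": 44},
  {"dp": [-0.4,0,0],"angular": [0,0,0],"gripper": 44},
  {"dp": [-0.4,0,0],"angular": [0,0,0],"gripper": 44},
  {"dp": [-0.3,-0.3,0.25],"angular": [0,0,0],"gripper": 44},
  {"dp": [0,-0.35,0.35],"angular": [0,0,0],"gripper": 44},
  {"dp": [0,-0.35,0.35],"angular": [0,0,0],"gripper": 44},
  {"dp": [0,-0.35,0.35],"angular": [0,0,0],"gripper": 44},
  {"dp": [0,-0.2,0.2],"angular": [0,0,0],"gripper": 44},
])

```text
clock: 10.65
position: [0.5928, -0.0728, 0.1618]
ee_rot: [-0.486, 0.515, -0.485, -0.514]
contact_force: [-0.1, -1.1, -0.7]
width: 0.0485
```

```bash
python3 -c "
from h import *
go(.6118,-.0692,.15)"
```

```text
t 10.65 p [ 0.5928 -0.0728  0.1618] tilt [ 0.002 -0.    -1.   ] jaw 93.34 w 0.0485 F [-0.1 -1.1 -0.7] -> dp total [ 0.098 -0.159  0.021] min rows 0.4 turn -0.003
   level turn [ 0.     -0.0001  0.0013]
```

arm_command([
  {"dp": [0,-0.08,0.01],"angular": [0,0,0.001],"gripper": 44},
  {"dp": [0,-0.07,0.01],"angular": [-0.003,0,0],"gripper": 44},
  {"dp": [0.1,0,0],"angular": [0,0,0],"gripper": 44},
  {"dp": [0,0,0],"angular": [0,0,0],"gripper": 44},
  {"dp": [0,0,0],"angular": [0,0,0],"gripper": 44},
  {"dp": [0,0,0],"angular": [0,0,0],"gripper": 44},
  {"dp": [0,0,0],"angular": [0,0,0],"gripper": 44},
  {"dp": [0,0,0],"angular": [0,0,0],"gripper": 44},
])

```text
clock: 11.65
position: [0.6092, -0.0711, 0.1479]
ee_rot: [0.483, -0.515, 0.485, 0.516]
contact_force: [-0.1, -0.1, -0.4]
width: 0.0483
```

```bash
cat > nest.py <<'E'
from h import *
def pins(d,ztop=.0835,c=(.612,-.068)):
    P=cloud(d); r=np.hypot(P[...,0]-c[0],P[...,1]-c[1])
    m=((P[...,2]>ztop)&(P[...,2]<.094)&(abs(r-.031)<.012)&(d["depth"]>0)).astype(np.uint8)
    n,l,st,cc=cv2.connectedComponentsWithStats(m); C=[]
    for i in range(1,n):
        if st[i,4]>5: C.append(P[l==i].mean(0)); print("  pin",st[i,4],cc[i].round(1),C[-1].round(4))
    if len(C)==4: print("pin centre",np.mean(C,0).round(4))
    return np.array(C)
E
python3 -c "
from nest import *
go(.6118,-.0692,.15)
d=grab('wrist');cv2.imwrite('pics/h.png',d['image']);print('W');pins(d)
p=Rt()[1]; part(d,p[0],p[1],.04,p[2]-.005,p[2]+.03)
print('S');pins(grab('scene'));print('D');pins(grab('side'))"
```

```text
t 11.65 p [ 0.6092 -0.0711  0.1479] tilt [-0.004 -0.001 -1.   ] jaw 93.57 w 0.0483 F [-0.1 -0.1 -0.4] -> dp total [-0.018 -0.023  0.014] min rows 0.1 turn -0.0
   level turn [ 0.     -0.0004 -0.0023]
W
  pin 93 [254.7 205.9] [ 0.5916 -0.0906  0.0858]
  pin 98 [316.7 206. ] [ 0.5889 -0.0473  0.0859]
part n 9581 uv [281.4 281.7] mean [ 0.6066 -0.0708  0.1598] zmed 0.1582 circle [ 0.6164 -0.0705] 0.0442 ell [ 0.6098 -0.0707] [0.0519 0.074 ]
S
  pin 10 [256.  232.5] [ 0.5903 -0.0467  0.0873]
  pin 13 [230.6 237.6] [ 0.6361 -0.0873  0.0871]
  pin 11 [246.1 245.4] [ 0.6338 -0.0426  0.0894]
D
  pin 6 [264.2 204.2] [ 0.5908 -0.092   0.0859]
```

View pics/h.png

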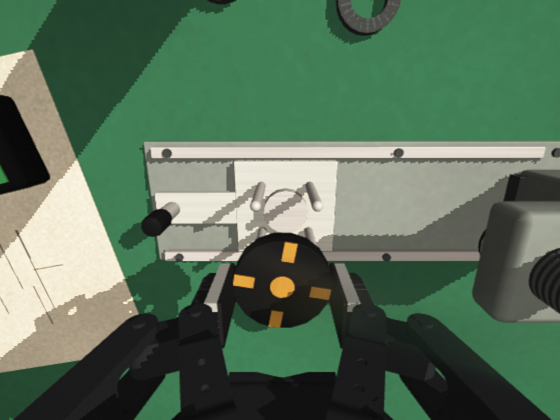

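The wrist view shows the base held flat, with its centre mark at (282,287) and the near pin tops at (255,206) and (317,206). The seat circle is at about (285,210). I'll refine the offsets within this one view.

```bash
python3 -c "
from h import *
im=cv2.imread('pics/h.png'); d=grab('wrist'); s,p=Rt()
hs=cv2.cvtColor(im,cv2.COLOR_BGR2HSV); m=((hs[...,1]>150)&(hs[...,2]>140)&(hs[...,0]>8)&(hs[...,0]<28)).astype(np.uint8); m[:230]=0
n,l,st,c=cv2.connectedComponentsWithStats(m)
P=cloud(d)
for i in range(1,n):
  if st[i,4]>15:
    zz=np.median(P[l==i][:,2]); print(st[i],c[i].round(1),zz.round(4),onplane(d,c[i],zz)[0].round(4),(s.T@(onplane(d,c[i],zz)[0]-p)).round(4))
# seat circle edge from image: gray ring on bright plate
g=cv2.cvtColor(d['image'],cv2.COLOR_BGR2GRAY)
Q=P[165:235,240:330].reshape(-1,3); k=(Q[:,2]>.027)&(Q[:,2]<.037); q=Q[k]; print('seat-level pts',k.sum(),q.mean(0).round(4),q.min(0).round(4),q.max(0).round(4), np.percentile(q[:,1],[2,98]).round(4))
go(.612,-.068,.15)
"
```

```text
[281 242  17  21 255] [289.  252.1] 0.1583 [ 0.5911 -0.0681  0.1583] [-0.0105  0.0179  0.0039]
[233 275  22  13 228] [243.3 281. ] 0.1583 [ 0.6082 -0.0894  0.1583] [-0.0105  0.0023 -0.0184]
[270 277  25  21 401] [281.6 286.6] 0.1582 [ 0.6102 -0.0704  0.1582] [-0.0104 -0.0009  0.0005]
[269 315  12  12 104] [274.9 320.8] 0.1582 [ 0.6305 -0.0726  0.1582] [-0.0105 -0.021  -0.003 ]
seat-level pts 1593 [ 0.612  -0.0676  0.0311] [ 0.5855 -0.0943  0.027 ] [ 0.6348 -0.041   0.0369] [-0.088 -0.047]
t 11.85 p [ 0.6092 -0.0709  0.1477] tilt [-0.004 -0.001 -1.   ] jaw 93.58 w 0.0484 F [ 0.2  0.  -0.3] -> dp total [-0.019 -0.024  0.023] min rows 0.1 turn -0.0
   level turn [ 0.     -0.0004 -0.0024]
```

arm_command([
  {"dp": [0,-0.02,0.025],"angular": [0,0,-0.002],"gripper": 44},
  {"dp": [0,0,0],"angular": [0,0,0],"gripper": 44},
  {"dp": [0.1,0,0],"angular": [0,0,0],"gripper": 44},
  {"dp": [0.1,0,0],"angular": [0,0,0],"gripper": 44},
  {"dp": [0.1,0,0],"angular": [0,0,0],"gripper": 44},
  {"dp": [0.1,0,0],"angular": [0,0,0],"gripper": 44},
  {"dp": [0,0,0],"angular": [0,0,0],"gripper": 44},
  {"dp": [0,0,0],"angular": [0,0,0],"gripper": 44},
])

```text
clock: 12.85
position: [0.6108, -0.0672, 0.0948]
ee_rot: [0.483, -0.515, 0.485, 0.516]
contact_force: [0.3, -0.1, -0.2]
width: 0.0484
```

```bash
python3 -c "
from nest import *
d=grab('wrist');P=cloud(d)
C=pins(d,.082)
p=Rt()[1]
go(.6115,-.0678,.035)"
```

```text
pin 172 [239.5 230.7] [ 0.5912 -0.0904  0.0855]
  pin 176 [320.4 230.7] [ 0.5885 -0.0474  0.0855]
t 12.9 p [ 0.6107 -0.0672  0.0948] tilt [-0.003  0.    -1.   ] jaw 93.6 w 0.0484 F [-0.3 -0.1 -1. ] -> dp total [ 0.498 -0.008 -0.006] min rows 1.0 turn -0.0
   level turn [-0.      0.0002 -0.0022]
```

arm_command([
  {"dp": [0,-0.008,-0.004],"angular": [0,0,-0.002],"gripper": 44},
  {"dp": [0.08,0,0],"angular": [0,0,0],"gripper": 44},
  {"dp": [0.08,0,0],"angular": [0,0,0],"gripper": 44},
  {"dp": [0.08,0,0],"angular": [0,0,0],"gripper": 44},
  {"dp": [0.08,0,0],"angular": [0,0,0],"gripper": 44},
  {"dp": [0.08,0,0],"angular": [0,0,0],"gripper": 44},
  {"dp": [0.06,0,0],"angular": [0,0,0],"gripper": 44},
  {"dp": [0,0,0],"angular": [0,0,0],"gripper": 44},
])

```text
clock: 13.9
position: [0.6119, -0.0677, 0.0358]
ee_rot: [-0.484, 0.515, -0.484, -0.515]
contact_force: [-0.8, 0.4, -0.8]
width: 0.0484
```

```bash
python3 -c "
from nest import *
go(.6115,-.0678,.033)"
```

```text
t 13.9 p [ 0.6119 -0.0677  0.0358] tilt [ 0.  0. -1.] jaw 93.59 w 0.0484 F [-0.8  0.4 -0.8] -> dp total [ 0.024  0.003 -0.001] min rows 0.0 turn -0.0
   level turn [0.     0.0001 0.0002]
```

arm_command([
  {"dp": [0.015,0,0],"angular": [0,0,0],"gripper": 44},
  {"dp": [0.008,0,0],"angular": [0,0,0],"gripper": 44},
  {"dp": [0,0,0],"angular": [0,0,0],"gripper": 62},
  {"dp": [0,0,0],"angular": [0,0,0],"gripper": 62},
  {"dp": [-0.1,0,0],"angular": [0,0,0],"gripper": 62},
  {"dp": [-0.3,0,0],"angular": [0,0,0],"gripper": 62},
  {"dp": [-0.4,0,0],"angular": [0,0,0],"gripper": 62},
  {"dp": [-0.4,0.2,0],"angular": [0,0,0],"gripper": 70},
])

```text
clock: 14.9
position: [0.5877, -0.0691, 0.1806]
ee_rot: [0.484, -0.515, 0.484, 0.516]
contact_force: [1.0, -0.6, 0.1]
width: 0.0696
```

```bash
python3 -c "
from nest import *
d=grab('wrist');cv2.imwrite('pics/i.png',d['image']); pins(d); part(d,.612,-.068,.03,.036,.05); part(d,.4214,-.1283); part(d,.4354,-.0108)
S=grab('scene');part(S,.4214,-.1283);part(S,.4354,-.0108)
go(.4214,-.1283,.15)"
```

```text
pin 66 [254.4 219. ] [ 0.5916 -0.0907  0.0858]
  pin 68 [307.1 219. ] [ 0.5888 -0.0474  0.0859]
  pin 59 [255.8 266.3] [ 0.635  -0.0879  0.0859]
  pin 61 [306.  266.4] [ 0.6324 -0.0444  0.0858]
pin centre [ 0.612  -0.0676  0.0858]
part n 1947 uv [281.  226.2] mean [ 0.6129 -0.0674  0.043 ] zmed 0.0431 circle [ 0.6158 -0.0677] 0.0291 ell [ 0.614  -0.0674] [0.0494 0.0522]
part n 1169 uv [222.3  20.9] mean [ 0.4332 -0.1314  0.0088] zmed 0.0089 circle [ 0.4241 -0.1323] 0.0252 ell [ 0.4285 -0.1317] [0.037  0.0465]
part n 1852 uv [353.2  35.9] mean [ 0.4375 -0.013   0.0089] zmed 0.009 circle [ 0.4384 -0.0131] 0.0255 ell [ 0.4383 -0.0131] [0.0489 0.0502]
part n 99 uv [274.9 194.9] mean [ 0.4212 -0.116   0.0102] zmed 0.0112 circle [ 0.4271 -0.1229] 0.0327 ell [ 0.4271 -0.1123] [0.0338 0.0656]
part n 227 uv [303.4 214.1] mean [ 0.4314 -0.0161  0.0102] zmed 0.0108 circle [ 0.4305 -0.0178] 0.04 ell [ 0.4308 -0.017 ] [0.0524 0.07  ]
t 15.0 p [ 0.5882 -0.0696  0.1855] tilt [ 0.006 -0.002 -1.   ] jaw 93.59 w 0.07 F [ 1.8 -0.1 -0.9] -> dp total [ 0.288  1.419 -0.4  ] min rows 2.9 turn -0.0
   level turn [-0.     -0.0012  0.0037]
```

arm_command([
  {"dp": [0,0.3,0.14],"angular": [0,-0.001,0.004],"gripper": 80},
  {"dp": [0.1,0.4,0.18],"angular": [0,0,0],"gripper": 80},
  {"dp": [0.2,0.36,0.16],"angular": [0,0,0],"gripper": 80},
  {"dp": [0.3,0.15,0.06],"angular": [0,0,0],"gripper": 80},
  {"dp": [0.3,0,0],"angular": [0,0,0],"gripper": 80},
  {"dp": [0.15,0,0],"angular": [0,0,0],"gripper": 80},
  {"dp": [0,0,0],"angular": [0,0,0],"gripper": 80},
  {"dp": [0,0,0],"angular": [0,0,0],"gripper": 80},
])

```text
clock: 16.0
position: [0.4377, -0.0128, 0.0603]
ee_rot: [-0.486, 0.519, -0.482, -0.512]
contact_force: [-0.1, -0.1, 0.1]
width: 0.0803
```

```bash
python3 -c "
from nest import *
d=grab('wrist');e=part(d,.4383,-.0131)
go(*(e or (.4383,-.0131)),.001)"
```

```text
part n 2738 uv [281.5 233.7] mean [ 0.4366 -0.0127  0.0088] zmed 0.009 circle [ 0.437  -0.0127] 0.0258 ell [ 0.4372 -0.0127] [0.0491 0.0507]
t 16.05 p [ 0.4378 -0.0129  0.0604] tilt [ 0.012 -0.002 -1.   ] jaw 93.55 w 0.08 F [ 0.3 -0.3  0.1] -> dp total [0.495 0.01  0.003] min rows 0.9 turn -0.001
   level turn [ 0.     -0.002   0.0074]
```

arm_command([
  {"dp": [0.12,0.01,0],"angular": [0,-0.002,0.007],"gripper": 80},
  {"dp": [0.16,0,0],"angular": [0,0,0],"gripper": 80},
  {"dp": [0.14,0,0],"angular": [0,0,0],"gripper": 80},
  {"dp": [0.07,0,0],"angular": [0,0,0],"gripper": 80},
  {"dp": [0,0,0],"angular": [0,0,0],"gripper": 60},
  {"dp": [0,0,0],"angular": [0,0,0],"gripper": 44},
  {"dp": [0,0,0],"angular": [0,0,0],"gripper": 44},
  {"dp": [0,0,0],"angular": [0,0,0],"gripper": 44},
])

```text
clock: 17.05
position: [0.4409, -0.0139, 0.0017]
ee_rot: [-0.486, 0.518, -0.483, -0.513]
contact_force: [0.7, 0.3, -0.8]
width: 0.048
```

```bash
cat > held.py <<'E'
from nest import *
def held(d,h):
    """bore / disc centre of the held part relative to the TCP, in the tool's axes; h = top above TCP"""
    s,p=Rt(); P=cloud(d); L=(P-p)@s; # tool coords
    m=(L[...,0]<-h+.004)&(L[...,0]>-h-.003)&(abs(L[...,1])<.03)&(abs(L[...,2])<.0235)&(d["depth"]>0)
    v,u=np.nonzero(m); q=L[m]
    # across tool z centre row: use y extents of the part at |z|<4mm
    k=abs(q[:,2])<.004; y=np.percentile(q[k,1],[1,99]); print("held n",len(q),"top",(-np.median(q[:,0])).round(4),"iqr",np.ptp(np.percentile(q[:,0],[10,90])).round(4),"y ext",y.round(4),"mid",y.mean().round(4))
    # fit plane -> tilt
    A=np.c_[q[:,1:],np.ones(len(q))]; c=np.linalg.lstsq(A,q[:,0],rcond=None)[0]; print("slope y,z",c[:2].round(4))
E
python3 -c "
from held import *
d=grab('wrist');held(d,.009)
go(.612,-.068,.13)"
```

```text
held n 4767 top 0.008 iqr 0.0017 y ext [-0.0225  0.0271] mid 0.0023
slope y,z [-0.0028 -0.0021]
t 17.1 p [ 0.4409 -0.0139  0.0017] tilt [ 0.008 -0.001 -1.   ] jaw 93.54 w 0.0481 F [ 0.5  0.1 -0.5] -> dp total [-1.057 -1.404 -0.539] min rows 3.5 turn -0.001
   level turn [ 0.     -0.0012  0.0049]
```

arm_command([
  {"dp": [-0.2,0,0],"angular": [0,0,0],"gripper": 44},
  {"dp": [-0.4,0,0],"angular": [0,0,0],"gripper": 44},
  {"dp": [-0.35,-0.1,-0.04],"angular": [0,0,0],"gripper": 44},
  {"dp": [-0.12,-0.38,-0.14],"angular": [0,0,0],"gripper": 44},
  {"dp": [0,-0.4,-0.15],"angular": [0,0,0],"gripper": 44},
  {"dp": [0,-0.35,-0.14],"angular": [0,0,0],"gripper": 44},
  {"dp": [0,-0.17,-0.07],"angular": [0,0,0],"gripper": 44},
  {"dp": [0,0,0],"angular": [0,0,0],"gripper": 44},
])

```text
clock: 18.1
position: [0.6147, -0.0691, 0.1358]
ee_rot: [-0.486, 0.518, -0.483, -0.513]
contact_force: [-0.3, -0.3, 0.1]
width: 0.048
```

```bash
python3 -c "
from held import *
d=grab('wrist');held(d,.009)
go(.612,-.068,.1)"
```

```text
held n 4758 top 0.0081 iqr 0.0017 y ext [-0.0236  0.026 ] mid 0.0012
slope y,z [-0.0025 -0.0023]
t 18.15 p [ 0.6135 -0.0687  0.1357] tilt [ 0.007 -0.001 -1.   ] jaw 93.57 w 0.0482 F [-1.1  0.  -1.2] -> dp total [0.298 0.014 0.007] min rows 0.6 turn -0.0
   level turn [ 0.     -0.001   0.0044]
```

arm_command([
  {"dp": [0,-0.003,0.008],"angular": [0,-0.001,0.004],"gripper": 44},
  {"dp": [0.06,0,0],"angular": [0,0,0],"gripper": 44},
  {"dp": [0.08,0,0],"angular": [0,0,0],"gripper": 44},
  {"dp": [0.08,0,0],"angular": [0,0,0],"gripper": 44},
  {"dp": [0.06,0,0],"angular": [0,0,0],"gripper": 44},
  {"dp": [0,0,0],"angular": [0,0,0],"gripper": 44},
  {"dp": [0,0,0],"angular": [0,0,0],"gripper": 44},
  {"dp": [0,0,0],"angular": [0,0,0],"gripper": 44},
])

```text
clock: 19.15
position: [0.6092, -0.0658, 0.0994]
ee_rot: [0.483, -0.514, 0.485, 0.517]
contact_force: [0.2, 1.6, -0.5]
width: 0.0482
```

```bash
python3 -c "
from held import *
d=grab('wrist');held(d,.009)
go(.614,-.0677,.048)"
```

```text
held n 4751 top 0.0079 iqr 0.0016 y ext [-0.0224  0.0272] mid 0.0024
slope y,z [-0.0033 -0.002 ]
t 19.2 p [ 0.6092 -0.0659  0.0995] tilt [-0.004  0.001 -1.   ] jaw 93.62 w 0.0481 F [-0.2  0.4 -0.6] -> dp total [ 0.429 -0.04  -0.018] min rows 0.8 turn 0.0
   level turn [ 0.      0.001  -0.0025]
```

arm_command([
  {"dp": [0,-0.045,-0.018],"angular": [0,0.001,-0.002],"gripper": 44},
  {"dp": [0,0,0],"angular": [0,0,0],"gripper": 44},
  {"dp": [0,0,0],"angular": [0,0,0],"gripper": 44},
  {"dp": [0.03,0,0],"angular": [0,0,0],"gripper": 44},
  {"dp": [0,0,0],"angular": [0,0,0],"gripper": 44},
  {"dp": [0,0,0],"angular": [0,0,0],"gripper": 44},
  {"dp": [0,0,0],"angular": [0,0,0],"gripper": 44},
  {"dp": [0,0,0],"angular": [0,0,0],"gripper": 44},
])

```text
clock: 20.2
position: [0.6155, -0.0679, 0.0961]
ee_rot: [-0.484, 0.516, -0.484, -0.515]
contact_force: [0.5, -0.3, -1.0]
width: 0.0481
```

```bash
python3 -c "
from held import *
d=grab('wrist');held(d,.009);pins(d,.082)
go(.6146,-.0676,.048)"
```

```text
held n 4753 top 0.0079 iqr 0.0017 y ext [-0.0225  0.0272] mid 0.0023
slope y,z [-0.0034 -0.0009]
  pin 181 [241.  221.7] [ 0.5913 -0.0906  0.0854]
  pin 178 [322.2 221.8] [ 0.5885 -0.0475  0.0855]
t 20.25 p [ 0.6155 -0.0679  0.0961] tilt [ 0. -0. -1.] jaw 93.62 w 0.048 F [-0.1  0.9 -0.4] -> dp total [0.401 0.008 0.003] min rows 0.8 turn 0.0
   level turn [ 0.     -0.0003  0.0003]
```

arm_command([
  {"dp": [0.06,0.006,0.002],"angular": [0,0,0],"gripper": 44},
  {"dp": [0.09,0,0],"angular": [0,0,0],"gripper": 44},
  {"dp": [0.09,0,0],"angular": [0,0,0],"gripper": 44},
  {"dp": [0.08,0,0],"angular": [0,0,0],"gripper": 44},
  {"dp": [0.06,0,0],"angular": [0,0,0],"gripper": 44},
  {"dp": [0.02,0,0],"angular": [0,0,0],"gripper": 44},
  {"dp": [0,0,0],"angular": [0,0,0],"gripper": 44},
  {"dp": [0,0,0],"angular": [0,0,0],"gripper": 44},
])

```text
clock: 21.25
position: [0.6143, -0.0676, 0.0451]
ee_rot: [0.484, -0.515, 0.484, 0.516]
contact_force: [1.0, 0.3, -0.5]
width: 0.0482
```

```bash
python3 -c "
from held import *
go(.6146,-.0676,.0455)"
```

```text
t 21.25 p [ 0.6143 -0.0676  0.0451] tilt [-0.001 -0.    -1.   ] jaw 93.62 w 0.0482 F [ 1.   0.3 -0.5] -> dp total [-0.003 -0.003  0.   ] min rows 0.0 turn 0.0
   level turn [-0.     -0.0001 -0.0005]
```

arm_command([
  {"dp": [0.008,0,0],"angular": [0,0,0],"gripper": 62},
  {"dp": [0,0,0],"angular": [0,0,0],"gripper": 62},
  {"dp": [-0.15,0,0],"angular": [0,0,0],"gripper": 62},
  {"dp": [-0.4,0,0],"angular": [0,0,0],"gripper": 62},
  {"dp": [-0.4,0,0],"angular": [0,0,0],"gripper": 70},
  {"dp": [-0.1,0.3,-0.08],"angular": [0,0,0],"gripper": 80},
  {"dp": [0,0.4,-0.11],"angular": [0,0,0],"gripper": 80},
  {"dp": [0,0.2,-0.06],"angular": [0,0,0],"gripper": 80},
])

```text
clock: 22.25
position: [0.5086, -0.1053, 0.1739]
ee_rot: [-0.483, 0.517, -0.483, -0.515]
contact_force: [-0.2, -0.3, -0.5]
width: 0.0802
```

```bash
python3 -c "
from held import *
d=grab('wrist'); part(d,.612,-.068,.03,.047,.062); e=part(d,.424,-.132)
go(*(e or (.424,-.132)),.06)"
```

```text
part n 1257 uv [313.5 305.9] mean [ 0.6123 -0.0657  0.0528] zmed 0.0531 circle [ 0.6149 -0.0666] 0.0329 ell [ 0.6135 -0.0665] [0.0491 0.0599]
part n 1508 uv [258.5 103.2] mean [ 0.4223 -0.1327  0.009 ] zmed 0.009 circle [ 0.4229 -0.1324] 0.025 ell [ 0.423  -0.1325] [0.0488 0.0491]
t 22.3 p [ 0.5058 -0.1058  0.1738] tilt [-0.001 -0.002 -1.   ] jaw 93.74 w 0.0799 F [-2.7 -0.  -0.6] -> dp total [ 0.95   0.702 -0.175] min rows 2.3 turn 0.002
   level turn [-0.     -0.0014 -0.001 ]
```

arm_command([
  {"dp": [0.1,0.3,-0.08],"angular": [0,-0.001,-0.001],"gripper": 80},
  {"dp": [0.2,0.25,-0.06],"angular": [0,0,0],"gripper": 80},
  {"dp": [0.3,0.15,-0.03],"angular": [0,0,0],"gripper": 80},
  {"dp": [0.3,0,0],"angular": [0,0,0],"gripper": 80},
  {"dp": [0.25,0,0],"angular": [0,0,0],"gripper": 80},
  {"dp": [0.15,0,0],"angular": [0,0,0],"gripper": 80},
  {"dp": [0,0,0],"angular": [0,0,0],"gripper": 80},
  {"dp": [0,0,0],"angular": [0,0,0],"gripper": 80},
])

```text
clock: 23.3
position: [0.4267, -0.1345, 0.0163]
ee_rot: [-0.485, 0.52, -0.482, -0.512]
contact_force: [-0.4, -0.2, 0.3]
width: 0.0799
```

```bash
python3 -c "
from held import *
d=grab('wrist'); e=part(d,.423,-.1325)
go(*(e or (.423,-.1325)),.001)"
```

```text
part n 4313 uv [285.2 257.7] mean [ 0.4211 -0.1324  0.0088] zmed 0.009 circle [ 0.4218 -0.1325] 0.026 ell [ 0.422  -0.1324] [0.0492 0.0511]
t 23.35 p [ 0.4268 -0.1346  0.0165] tilt [ 0.011 -0.005 -1.   ] jaw 93.63 w 0.0799 F [-0.2  0.6  0.2] -> dp total [0.128 0.04  0.021] min rows 0.3 turn 0.0
   level turn [-0.     -0.0035  0.007 ]
```

arm_command([
  {"dp": [0,0.037,0.015],"angular": [0,-0.003,0.007],"gripper": 80},
  {"dp": [0,0,0],"angular": [0,0,0],"gripper": 80},
  {"dp": [0.06,0,0],"angular": [0,0,0],"gripper": 80},
  {"dp": [0.06,0,0],"angular": [0,0,0],"gripper": 80},
  {"dp": [0,0,0],"angular": [0,0,0],"gripper": 60},
  {"dp": [0,0,0],"angular": [0,0,0],"gripper": 44},
  {"dp": [0,0,0],"angular": [0,0,0],"gripper": 44},
  {"dp": [0,0,0],"angular": [0,0,0],"gripper": 44},
])

```text
clock: 24.35
position: [0.4232, -0.1335, 0.0032]
ee_rot: [-0.484, 0.517, -0.484, -0.514]
contact_force: [-0.2, -0.2, 0.1]
width: 0.0473
```

```bash
python3 -c "
from held import *
d=grab('wrist');held(d,.009)
go(.612,-.068,.13)"
```

```text
held n 4135 top 0.0059 iqr 0.0014 y ext [-0.0241  0.0253] mid 0.0006
slope y,z [-0.0023  0.0011]
t 24.4 p [ 0.4233 -0.1335  0.0032] tilt [ 0.003 -0.002 -1.   ] jaw 93.64 w 0.0477 F [-0.8  0.5  0.5] -> dp total [-1.053 -1.607  0.442] min rows 3.8 turn 0.0
   level turn [ 0.     -0.0015  0.0017]
```

arm_command([
  {"dp": [-0.2,0,0],"angular": [0,0,0],"gripper": 44},
  {"dp": [-0.4,0,0],"angular": [0,0,0],"gripper": 44},
  {"dp": [-0.4,-0.05,0],"angular": [0,0,0],"gripper": 44},
  {"dp": [-0.08,-0.38,0.11],"angular": [0,0,0],"gripper": 44},
  {"dp": [0,-0.42,0.12],"angular": [0,0,0],"gripper": 44},
  {"dp": [0,-0.42,0.12],"angular": [0,0,0],"gripper": 44},
  {"dp": [0,-0.28,0.08],"angular": [0,0,0],"gripper": 44},
  {"dp": [0,0,0],"angular": [0,0,0],"gripper": 44},
])

```text
clock: 25.4
position: [0.6101, -0.0681, 0.1355]
ee_rot: [-0.484, 0.516, -0.484, -0.514]
contact_force: [-0.7, 0.0, -0.4]
width: 0.0481
```

```bash
python3 -c "
from held import *
d=grab('wrist');held(d,.006)
go(.6127,-.0676,.097)"
```

```text
held n 4757 top 0.0059 iqr 0.0018 y ext [-0.0261  0.0238] mid -0.0011
slope y,z [ 0.0024 -0.0011]
t 25.45 p [ 0.6084 -0.0683  0.1353] tilt [ 0.001 -0.002 -1.   ] jaw 93.51 w 0.0478 F [ 0.   0.1 -1.1] -> dp total [ 0.319 -0.036  0.005] min rows 0.6 turn -0.001
   level turn [-0.     -0.0012  0.0004]
```

arm_command([
  {"dp": [0,-0.036,0.005],"angular": [0,-0.001,0],"gripper": 44},
  {"dp": [0,0,0],"angular": [0,0,0],"gripper": 44},
  {"dp": [0.08,0,0],"angular": [0,0,0],"gripper": 44},
  {"dp": [0.1,0,0],"angular": [0,0,0],"gripper": 44},
  {"dp": [0.1,0,0],"angular": [0,0,0],"gripper": 44},
  {"dp": [0.02,0,0],"angular": [0,0,0],"gripper": 44},
  {"dp": [0,0,0],"angular": [0,0,0],"gripper": 44},
  {"dp": [0,0,0],"angular": [0,0,0],"gripper": 44},
])

```text
clock: 26.45
position: [0.6082, -0.0688, 0.0958]
ee_rot: [0.484, -0.513, 0.486, 0.516]
contact_force: [0.6, -0.4, 0.4]
width: 0.048
```

```bash
python3 -c "
from held import *
d=grab('wrist');held(d,.006)
go(.6127,-.0676,.0575)"
```

```text
held n 4703 top 0.0057 iqr 0.0018 y ext [-0.0242  0.0256] mid 0.0007
slope y,z [-0.0007 -0.0023]
t 26.5 p [ 0.6083 -0.0687  0.0959] tilt [-0.004  0.    -1.   ] jaw 93.37 w 0.0478 F [ 0.9  0.7 -0. ] -> dp total [ 0.32  -0.039  0.007] min rows 0.6 turn -0.003
   level turn [-0.      0.0003 -0.0028]
```

arm_command([
  {"dp": [0,-0.035,0.007],"angular": [0,0,-0.002],"gripper": 44},
  {"dp": [0,0,0],"angular": [0,0,0],"gripper": 44},
  {"dp": [0,0,0],"angular": [0,0,0],"gripper": 44},
  {"dp": [0,0,0],"angular": [0,0,0],"gripper": 44},
  {"dp": [0,0,0],"angular": [0,0,0],"gripper": 44},
  {"dp": [0,0,0],"angular": [0,0,0],"gripper": 44},
  {"dp": [0,0,0],"angular": [0,0,0],"gripper": 44},
  {"dp": [0,0,0],"angular": [0,0,0],"gripper": 44},
])

```text
clock: 27.5
position: [0.6133, -0.0676, 0.0968]
ee_rot: [-0.485, 0.515, -0.485, -0.514]
contact_force: [-0.5, -0.5, -0.4]
width: 0.0476
```

```bash
python3 -c "
from held import *
d=grab('wrist');held(d,.006)
go(.6127,-.0676,.0575)"
```

```text
held n 4712 top 0.0057 iqr 0.0018 y ext [-0.0242  0.0256] mid 0.0007
slope y,z [-0.0006 -0.0029]
t 27.55 p [ 0.6134 -0.0676  0.0968] tilt [ 0.001 -0.    -1.   ] jaw 93.38 w 0.0477 F [0.1 0.  0.1] -> dp total [0.328 0.006 0.001] min rows 0.6 turn -0.002
   level turn [-0.     -0.0001  0.0006]
```

Now down, release, rise and head off towards the third core.

arm_command([
  {"dp": [0.06,0.003,0],"angular": [0,0,0],"gripper": 44},
  {"dp": [0.08,0,0],"angular": [0,0,0],"gripper": 44},
  {"dp": [0.08,0,0],"angular": [0,0,0],"gripper": 44},
  {"dp": [0.08,0,0],"angular": [0,0,0],"gripper": 44},
  {"dp": [0.03,0,0],"angular": [0,0,0],"gripper": 44},
  {"dp": [0,0,0],"angular": [0,0,0],"gripper": 44},
  {"dp": [0,0,0],"angular": [0,0,0],"gripper": 44},
  {"dp": [0,0,0],"angular": [0,0,0],"gripper": 44},
])

```text
clock: 28.55
position: [0.6131, -0.0677, 0.0572]
ee_rot: [-0.485, 0.515, -0.485, -0.514]
contact_force: [-1.0, -0.3, 4.0]
width: 0.0477
```

```bash
python3 -c "
from held import *
go(.6127,-.0676,.057)
D=grab('side');part(D,.4986,.3386);part(D,.4251,.2272);S=grab('scene');part(S,.4986,.3386);part(S,.4251,.2272)"
```

```text
t 28.55 p [ 0.6131 -0.0677  0.0572] tilt [ 0.002 -0.    -1.   ] jaw 93.39 w 0.0477 F [-1.  -0.3  4. ] -> dp total [0.002 0.004 0.001] min rows 0.0 turn -0.002
   level turn [ 0.     -0.0004  0.0011]
part n 209 uv [262.  322.8] mean [0.4999 0.3377 0.0099] zmed 0.0102 circle [0.4997 0.3391] 0.0289 ell [0.5001 0.3378] [0.0477 0.054 ]
part n 175 uv [298.4 297.9] mean [0.4248 0.2279 0.0063] zmed 0.006 circle [0.4244 0.2276] 0.0253 ell [0.4249 0.2275] [0.0466 0.0472]
part n 400 uv [412.8 302.9] mean [0.5012 0.3375 0.0095] zmed 0.01 circle [0.5001 0.347 ] 0.0492 ell [0.4994 0.3376] [0.0517 0.0821]
part n 294 uv [385.9 258.5] mean [0.4282 0.2275 0.0075] zmed 0.0072 circle [0.4361 0.228 ] 0.0365 ell [0.4295 0.2272] [0.047  0.0646]
```

arm_command([
  {"dp": [0,0,0],"angular": [0,0,0],"gripper": 62},
  {"dp": [0,0,0],"angular": [0,0,0],"gripper": 62},
  {"dp": [-0.15,0,0],"angular": [0,0,0],"gripper": 62},
  {"dp": [-0.4,0,0],"angular": [0,0,0],"gripper": 62},
  {"dp": [-0.48,0,0],"angular": [0,0,0],"gripper": 80},
  {"dp": [-0.48,0.1,0],"angular": [0,0,0],"gripper": 80},
  {"dp": [-0.3,0.1,0.2],"angular": [0,0,0],"gripper": 80},
  {"dp": [0,0.1,0.4],"angular": [0,0,0],"gripper": 80},
])

```text
clock: 29.65
position: [0.5731, 0.0007, 0.2777]
ee_rot: [0.486, -0.513, 0.487, 0.514]
contact_force: [1.2, 0.5, -0.2]
width: 0.0799
```

```bash
python3 -c "
from held import *
d=grab('wrist'); part(d,.612,-.068,.03,.056,.072)
go(.5,.338,.13)"
```

```text
part n 913 uv [223.6 212.4] mean [ 0.6133 -0.068   0.0627] zmed 0.063 circle [ 0.6149 -0.0692] 0.03 ell [ 0.6138 -0.0675] [0.0499 0.0528]
t 29.7 p [0.5694 0.0078 0.2768] tilt [-0.008  0.008 -1.   ] jaw 93.35 w 0.08 F [-2.4  3.7 -0.9] -> dp total [1.251 0.408 2.77 ] min rows 5.9 turn -0.003
   level turn [-0.      0.0055 -0.0045]
```

arm_command([
  {"dp": [0,0.07,0.45],"angular": [0,0.005,-0.004],"gripper": 66},
  {"dp": [0,0.07,0.48],"angular": [0,0,0],"gripper": 66},
  {"dp": [0,0.07,0.48],"angular": [0,0,0],"gripper": 66},
  {"dp": [0.1,0.07,0.48],"angular": [0,0,0],"gripper": 66},
  {"dp": [0.25,0.07,0.4],"angular": [0,0,0],"gripper": 66},
  {"dp": [0.35,0.04,0.3],"angular": [0,0,0],"gripper": 66},
  {"dp": [0.3,0,0.12],"angular": [0,0,0],"gripper": 66},
  {"dp": [0.2,0,0],"angular": [0,0,0],"gripper": 66},
])

```text
clock: 30.7
position: [0.5029, 0.3418, 0.1293]
ee_rot: [-0.487, 0.516, -0.483, -0.514]
contact_force: [0.1, -0.5, 0.3]
width: 0.0661
```

```bash
python3 -c "
from held import *
d=grab('wrist'); e=part(d,.5,.338,.04);cv2.imwrite('pics/j.png',d['image'])
go(*(e or (.5,.338)),.01)"
```

```text
part n 1614 uv [276.2 202.9] mean [0.5006 0.3376 0.0089] zmed 0.0091 circle [0.5011 0.338 ] 0.0256 ell [0.5011 0.3377] [0.0489 0.0501]
t 30.75 p [0.5011 0.3404 0.1262] tilt [-0. -0. -1.] jaw 93.45 w 0.0657 F [-1.  -1.3 -2.9] -> dp total [ 0.968  0.    -0.022] min rows 1.9 turn -0.002
   level turn [ 0.     -0.0001 -0.0002]
```

View pics/j.png

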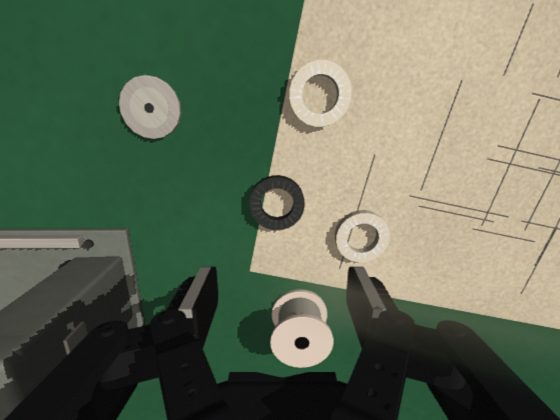

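The wrist view shows the dark core at (277,203) and the white look-alikes at (320,93) and (362,237). The bright steel disc is at (150,107) and the reel at (302,335), clear of the fingers. I'll descend on the dark core.

arm_command([
  {"dp": [0.2,0,-0.02],"angular": [0,0,0],"gripper": 66},
  {"dp": [0.25,0,0],"angular": [0,0,0],"gripper": 66},
  {"dp": [0.25,0,0],"angular": [0,0,0],"gripper": 66},
  {"dp": [0.2,0,0],"angular": [0,0,0],"gripper": 66},
  {"dp": [0.06,0,0],"angular": [0,0,0],"gripper": 66},
  {"dp": [0,0,0],"angular": [0,0,0],"gripper": 66},
  {"dp": [0,0,0],"angular": [0,0,0],"gripper": 66},
  {"dp": [0,0,0],"angular": [0,0,0],"gripper": 66},
])

```text
clock: 31.75
position: [0.5042, 0.338, 0.011]
ee_rot: [-0.486, 0.515, -0.484, -0.514]
contact_force: [0.3, -0.4, -0.1]
width: 0.0657
```

```bash
python3 -c "
from held import *
d=grab('wrist'); e=part(d,.5,.338,.035)
go(*(e or (.5,.338)),.001)"
```

```text
part n 4569 uv [280.4 264.3] mean [0.4999 0.3376 0.0088] zmed 0.009 circle [0.5006 0.3376] 0.026 ell [0.5006 0.3377] [0.0493 0.0511]
t 31.8 p [0.5043 0.3381 0.011 ] tilt [ 0.004  0.002 -1.   ] jaw 93.44 w 0.066 F [ 0.6 -0.5 -0.1] -> dp total [ 0.084  0.031 -0.002] min rows 0.2 turn -0.002
   level turn [0.     0.0009 0.0026]
```

arm_command([
  {"dp": [0,0.027,0],"angular": [0,0.001,0.003],"gripper": 66},
  {"dp": [0,0,0],"angular": [0,0,0],"gripper": 66},
  {"dp": [0.04,0,0],"angular": [0,0,0],"gripper": 66},
  {"dp": [0.045,0,0],"angular": [0,0,0],"gripper": 66},
  {"dp": [0,0,0],"angular": [0,0,0],"gripper": 60},
  {"dp": [0,0,0],"angular": [0,0,0],"gripper": 44},
  {"dp": [0,0,0],"angular": [0,0,0],"gripper": 44},
  {"dp": [0,0,0],"angular": [0,0,0],"gripper": 44},
])

```text
clock: 32.8
position: [0.501, 0.3381, 0.0013]
ee_rot: [0.485, -0.515, 0.485, 0.515]
contact_force: [-0.6, 0.6, -0.0]
width: 0.0479
```

```bash
python3 -c "
from held import *
d=grab('wrist');held(d,.009)
go(.612,-.068,.26)"
```

```text
held n 4659 top 0.0078 iqr 0.0016 y ext [-0.025   0.0247] mid -0.0002
slope y,z [ 0.0025 -0.0002]
t 32.85 p [0.501  0.3381 0.0013] tilt [-0.  0. -1.] jaw 93.45 w 0.048 F [0.2 0.3 0.2] -> dp total [-2.156 -0.719 -3.434] min rows 7.9 turn -0.002
   level turn [ 0.      0.0001 -0.    ]
```

arm_command([
  {"dp": [-0.2,0,0],"angular": [0,0,0],"gripper": 44},
  {"dp": [-0.45,0,0],"angular": [0,0,0],"gripper": 44},
  {"dp": [-0.48,0,0],"angular": [0,0,0],"gripper": 44},
  {"dp": [-0.48,0,0],"angular": [0,0,0],"gripper": 44},
  {"dp": [-0.4,-0.05,-0.2],"angular": [0,0,0],"gripper": 44},
  {"dp": [-0.2,-0.09,-0.4],"angular": [0,0,0],"gripper": 44},
  {"dp": [0,-0.09,-0.45],"angular": [0,0,0],"gripper": 44},
  {"dp": [0,-0.09,-0.45],"angular": [0,0,0],"gripper": 44},
])

```text
clock: 33.85
position: [0.5515, 0.16, 0.2737]
ee_rot: [-0.483, 0.517, -0.483, -0.516]
contact_force: [0.8, 1.8, -0.5]
width: 0.0481
```

```bash
python3 -c "
from held import *
go(.612,-.068,.14)"
```

```text
t 33.85 p [0.5515 0.16   0.2737] tilt [ 0.001 -0.001 -1.   ] jaw 93.9 w 0.0481 F [ 0.8  1.8 -0.5] -> dp total [ 1.117 -0.373 -1.929] min rows 4.3 turn 0.003
   level turn [-0.     -0.0006  0.0004]
```

arm_command([
  {"dp": [0,-0.09,-0.46],"angular": [0,0,0],"gripper": 44},
  {"dp": [0,-0.09,-0.46],"angular": [0,0,0],"gripper": 44},
  {"dp": [0,-0.08,-0.46],"angular": [0,0,0],"gripper": 44},
  {"dp": [0,-0.08,-0.36],"angular": [0.003,0,0],"gripper": 44},
  {"dp": [0.3,-0.03,-0.18],"angular": [0,0,0],"gripper": 44},
  {"dp": [0.4,0,0],"angular": [0,0,0],"gripper": 44},
  {"dp": [0.3,0,0],"angular": [0,0,0],"gripper": 44},
  {"dp": [0.1,0,0],"angular": [0,0,0],"gripper": 44},
])

```text
clock: 34.85
position: [0.6148, -0.081, 0.1387]
ee_rot: [-0.487, 0.516, -0.485, -0.511]
contact_force: [-0.2, 0.1, -0.2]
width: 0.0483
```

```bash
python3 -c "
from held import *
d=grab('wrist');held(d,.008)
go(.612,-.068,.10)"
```

```text
held n 4852 top 0.0083 iqr 0.0018 y ext [-0.0252  0.0245] mid -0.0004
slope y,z [ 0.0038 -0.001 ]
t 34.9 p [ 0.6147 -0.0808  0.1381] tilt [ 0.006 -0.003 -1.   ] jaw 93.2 w 0.0483 F [-0.6  0.7 -1.5] -> dp total [0.317 0.018 0.109] min rows 0.6 turn -0.004
   level turn [ 0.     -0.0019  0.0034]
```

arm_command([
  {"dp": [0,0.005,0.06],"angular": [-0.004,-0.002,0.003],"gripper": 44},
  {"dp": [0,0,0.05],"angular": [0,0,0],"gripper": 44},
  {"dp": [0.08,0,0],"angular": [0,0,0],"gripper": 44},
  {"dp": [0.12,0,0],"angular": [0,0,0],"gripper": 44},
  {"dp": [0.1,0,0],"angular": [0,0,0],"gripper": 44},
  {"dp": [0,0,0],"angular": [0,0,0],"gripper": 44},
  {"dp": [0,0,0],"angular": [0,0,0],"gripper": 44},
  {"dp": [0,0,0],"angular": [0,0,0],"gripper": 44},
])

```text
clock: 35.9
position: [0.6163, -0.0665, 0.1041]
ee_rot: [-0.485, 0.518, -0.482, -0.513]
contact_force: [0.1, 0.3, -0.8]
width: 0.0481
```

```bash
python3 -c "
from held import *
d=grab('wrist');held(d,.008)
go(.6121,-.0676,.0655)"
```

```text
held n 4757 top 0.0076 iqr 0.0017 y ext [-0.025   0.0247] mid -0.0001
slope y,z [ 0.0025 -0.0001]
t 35.95 p [ 0.6164 -0.0665  0.1042] tilt [ 0.008 -0.001 -1.   ] jaw 93.66 w 0.048 F [ 0.3 -0.2 -0.4] -> dp total [ 0.322  0.039 -0.006] min rows 0.6 turn 0.001
   level turn [-0.     -0.0011  0.0052]
```

arm_command([
  {"dp": [0.03,0.034,-0.006],"angular": [0,-0.001,0.005],"gripper": 44},
  {"dp": [0,0,0],"angular": [0,0,0],"gripper": 44},
  {"dp": [0,0,0],"angular": [0,0,0],"gripper": 44},
  {"dp": [0,0,0],"angular": [0,0,0],"gripper": 44},
  {"dp": [0,0,0],"angular": [0,0,0],"gripper": 44},
  {"dp": [0,0,0],"angular": [0,0,0],"gripper": 44},
  {"dp": [0,0,0],"angular": [0,0,0],"gripper": 44},
  {"dp": [0,0,0],"angular": [0,0,0],"gripper": 44},
])

```text
clock: 36.95
position: [0.6126, -0.0678, 0.1011]
ee_rot: [-0.484, 0.516, -0.484, -0.515]
contact_force: [0.1, 0.2, -0.5]
width: 0.0481
```

```bash
python3 -c "
from held import *
d=grab('wrist');held(d,.008)
go(.6121,-.0676,.0655)"
```

```text
held n 4783 top 0.0078 iqr 0.0017 y ext [-0.025   0.0246] mid -0.0002
slope y,z [ 0.0026 -0.0005]
t 37.0 p [ 0.6125 -0.0678  0.1011] tilt [ 0.001 -0.    -1.   ] jaw 93.66 w 0.0482 F [ 0.4 -0.2 -1.9] -> dp total [0.297 0.004 0.002] min rows 0.6 turn 0.001
   level turn [ 0.     -0.0003  0.0008]
```

arm_command([
  {"dp": [0.05,0.003,0],"angular": [0,0,0],"gripper": 44},
  {"dp": [0.08,0,0],"angular": [0,0,0],"gripper": 44},
  {"dp": [0.08,0,0],"angular": [0,0,0],"gripper": 44},
  {"dp": [0.07,0,0],"angular": [0,0,0],"gripper": 44},
  {"dp": [0.02,0,0],"angular": [0,0,0],"gripper": 44},
  {"dp": [0,0,0],"angular": [0,0,0],"gripper": 44},
  {"dp": [0,0,0],"angular": [0,0,0],"gripper": 44},
  {"dp": [0,0,0],"angular": [0,0,0],"gripper": 44},
])

```text
clock: 38.0
position: [0.6127, -0.0679, 0.0652]
ee_rot: [-0.484, 0.517, -0.483, -0.515]
contact_force: [-1.2, 0.1, 3.1]
width: 0.0482
```

```bash
python3 -c "
from held import *
go(.6121,-.0676,.0655)
D=grab('side');e=part(D,.4251,.2272)
"
```

```text
t 38.0 p [ 0.6127 -0.0679  0.0652] tilt [ 0.003 -0.001 -1.   ] jaw 93.66 w 0.0482 F [-1.2  0.1  3.1] -> dp total [-0.002  0.005  0.003] min rows 0.0 turn 0.001
   level turn [ 0.     -0.0006  0.002 ]
part n 172 uv [298.5 298. ] mean [0.4246 0.2282 0.0062] zmed 0.0061 circle [0.4262 0.2272] 0.0265 ell [0.4248 0.2279] [0.0451 0.0481]
```

arm_command([
  {"dp": [0,0,0],"angular": [0,0,0],"gripper": 62},
  {"dp": [0,0,0],"angular": [0,0,0],"gripper": 62},
  {"dp": [-0.15,0,0],"angular": [0,0,0],"gripper": 62},
  {"dp": [-0.4,0,0],"angular": [0,0,0],"gripper": 62},
  {"dp": [-0.48,0.1,0],"angular": [0,0,0],"gripper": 80},
  {"dp": [-0.3,0.3,0],"angular": [0,0,0],"gripper": 80},
  {"dp": [0,0.4,0.25],"angular": [0,0,0],"gripper": 80},
  {"dp": [0,0.35,0.35],"angular": [0,0,0],"gripper": 80},
])

```text
clock: 39.05
position: [0.47, -0.006, 0.2265]
ee_rot: [-0.485, 0.515, -0.485, -0.514]
contact_force: [-0.2, 1.3, -1.0]
width: 0.0803
```

```bash
python3 -c "
from held import *
d=grab('wrist'); part(d,.612,-.068,.03,.067,.082)
go(.426,.228,.10)"
```

```text
part n 1038 uv [219.9 313.2] mean [ 0.6132 -0.0679  0.0728] zmed 0.0731 circle [ 0.6147 -0.0699] 0.0325 ell [ 0.6137 -0.0681] [0.0515 0.0574]
t 39.1 p [ 0.4622 -0.0008  0.2263] tilt [-0.007  0.005 -1.   ] jaw 93.59 w 0.08 F [-5.7  3.  -1.4] -> dp total [1.063 0.174 1.917] min rows 4.2 turn -0.0
   level turn [-0.      0.0032 -0.0043]
```

arm_command([
  {"dp": [0,0.04,0.4],"angular": [0,0.003,-0.004],"gripper": 80},
  {"dp": [0,0.04,0.46],"angular": [0,0,0],"gripper": 80},
  {"dp": [0.1,0.04,0.46],"angular": [0,0,0],"gripper": 80},
  {"dp": [0.25,0.03,0.35],"angular": [0,0,0],"gripper": 80},
  {"dp": [0.35,0,0.2],"angular": [0,0,0],"gripper": 80},
  {"dp": [0.25,0,0],"angular": [0,0,0],"gripper": 80},
  {"dp": [0.1,0,0],"angular": [0,0,0],"gripper": 80},
  {"dp": [0,0,0],"angular": [0,0,0],"gripper": 80},
])

```text
clock: 40.1
position: [0.431, 0.2299, 0.0986]
ee_rot: [-0.486, 0.517, -0.482, -0.514]
contact_force: [0.3, 0.1, 0.7]
width: 0.0803
```

```bash
python3 -c "
from held import *
d=grab('wrist'); e=part(d,.426,.228,.05,.0025,.015);cv2.imwrite('pics/k.png',cv2.resize(d['image'][110:310,180:380],(600,600)))
P=cloud(d); u,v=proj(d,np.array([e[0],e[1],.005])); print(u,v,P[int(v)-8:int(v)+9:2,int(u),2].round(4), P[int(v),int(u)-8:int(u)+9:2,2].round(4))
go(*e,.01)"
```

```text
part n 2738 uv [278.9 208.2] mean [0.4253 0.2279 0.0042] zmed 0.0042 circle [0.4259 0.2279] 0.025 ell [0.4259 0.2279] [0.0486 0.0487]
278.8622055654555 209.40102059829906 [0.0047 0.0045 0.0034 0.0036 0.006  0.0043 0.0048 0.0041 0.0037] [0.0042 0.005  0.0049 0.0042 0.006  0.0047 0.0049 0.0058 0.0053]
t 40.15 p [0.4315 0.23   0.0992] tilt [ 0.009  0.002 -1.   ] jaw 93.64 w 0.0799 F [-0.1  0.5  0.2] -> dp total [ 0.743  0.054 -0.015] min rows 1.4 turn 0.0
   level turn [0.     0.0007 0.0058]
```

View pics/k.png

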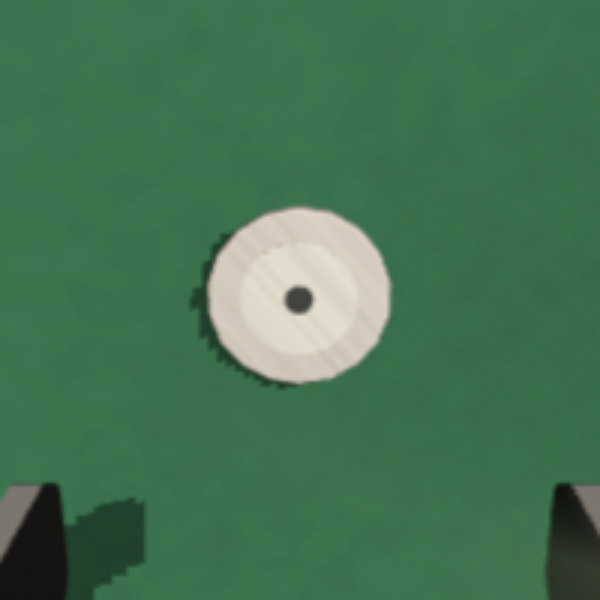

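The crop shows one solid bright steel disc with a dark painted dot at its centre. Depth doesn't drop at the dot, so there is no hole and this is the cover, with its top at about 4–5 mm. I'll descend.

arm_command([
  {"dp": [0.1,0.05,-0.015],"angular": [0,0.001,0.006],"gripper": 66},
  {"dp": [0.2,0,0],"angular": [0,0,0],"gripper": 62},
  {"dp": [0.2,0,0],"angular": [0,0,0],"gripper": 62},
  {"dp": [0.15,0,0],"angular": [0,0,0],"gripper": 62},
  {"dp": [0.1,0,0],"angular": [0,0,0],"gripper": 62},
  {"dp": [0,0,0],"angular": [0,0,0],"gripper": 62},
  {"dp": [0,0,0],"angular": [0,0,0],"gripper": 62},
  {"dp": [0,0,0],"angular": [0,0,0],"gripper": 62},
])

```text
clock: 41.15
position: [0.4305, 0.2271, 0.0113]
ee_rot: [-0.488, 0.517, -0.481, -0.513]
contact_force: [0.3, -0.2, -0.5]
width: 0.0618
```

```bash
python3 -c "
from held import *
d=grab('wrist'); e=part(d,.426,.228,.03,.0025,.012)
go(*e,-.0015)"
```

```text
part n 5810 uv [282.7 258. ] mean [0.4248 0.2278 0.0042] zmed 0.0042 circle [0.4255 0.228 ] 0.0253 ell [0.4257 0.2279] [0.0487 0.0492]
t 41.2 p [0.4305 0.2271 0.0113] tilt [ 0.011  0.003 -1.   ] jaw 93.4 w 0.0622 F [0.5 0.6 0.9] -> dp total [0.107 0.041 0.008] min rows 0.2 turn -0.002
   level turn [0.     0.0018 0.0071]
```

arm_command([
  {"dp": [0,0.036,0.006],"angular": [-0.002,0.002,0.007],"gripper": 62},
  {"dp": [0,0,0],"angular": [0,0,0],"gripper": 62},
  {"dp": [0.04,0,0],"angular": [0,0,0],"gripper": 62},
  {"dp": [0.04,0,0],"angular": [0,0,0],"gripper": 62},
  {"dp": [0.02,0,0],"angular": [0,0,0],"gripper": 62},
  {"dp": [0,0,0],"angular": [0,0,0],"gripper": 62},
  {"dp": [0,0,0],"angular": [0,0,0],"gripper": 62},
  {"dp": [0,0,0],"angular": [0,0,0],"gripper": 62},
])

```text
clock: 42.2
position: [0.4262, 0.2279, -0.0011]
ee_rot: [-0.484, 0.516, -0.484, -0.515]
contact_force: [0.4, 0.3, 0.3]
width: 0.0623
```

```bash
python3 -c "
from held import *
d=grab('wrist'); e=part(d,.426,.228,.03,.0025,.012)
go(*e,-.002)"
```

```text
part n 6528 uv [280.9 276.6] mean [0.4247 0.2279 0.0042] zmed 0.0042 circle [0.4255 0.228 ] 0.0253 ell [0.4256 0.2279] [0.0488 0.0493]
t 42.25 p [ 0.4262  0.2279 -0.0011] tilt [ 0. -0. -1.] jaw 93.6 w 0.0619 F [-0.4 -0.3  0.1] -> dp total [0.007 0.005 0.001] min rows 0.0 turn 0.0
   level turn [-0.     -0.0002  0.0002]
```

arm_command([
  {"dp": [0.007,0.004,0],"angular": [0,0,0],"gripper": 60},
  {"dp": [0,0,0],"angular": [0,0,0],"gripper": 52},
  {"dp": [0,0,0],"angular": [0,0,0],"gripper": 44},
  {"dp": [0,0,0],"angular": [0,0,0],"gripper": 44},
  {"dp": [0,0,0],"angular": [0,0,0],"gripper": 44},
  {"dp": [-0.05,0,0],"angular": [0,0,0],"gripper": 44},
  {"dp": [-0.15,0,0],"angular": [0,0,0],"gripper": 44},
  {"dp": [0,0,0],"angular": [0,0,0],"gripper": 44},
])

```text
clock: 43.25
position: [0.4257, 0.2278, 0.0231]
ee_rot: [-0.484, 0.516, -0.484, -0.515]
contact_force: [0.8, 0.0, -0.4]
width: 0.0479
```

```bash
python3 -c "
from held import *
d=grab('wrist'); held(d,.006)
go(.6122,-.0676,.28)"
```

```text
held n 6633 top 0.0062 iqr 0.0016 y ext [-0.0248  0.0237] mid -0.0005
slope y,z [ 0.01   -0.0011]
t 43.3 p [0.4249 0.2275 0.0224] tilt [-0.001 -0.001 -1.   ] jaw 93.61 w 0.0474 F [-0.7 -0.7 -0.6] -> dp total [-2.146 -1.4   -2.554] min rows 6.9 turn 0.0
   level turn [ 0.     -0.0005 -0.0008]
```

arm_command([
  {"dp": [-0.25,0,0],"angular": [0,0,0],"gripper": 44},
  {"dp": [-0.45,0,0],"angular": [0,0,0],"gripper": 44},
  {"dp": [-0.48,0,0],"angular": [0,0,0],"gripper": 44},
  {"dp": [-0.25,0,-0.2],"angular": [0,0,0],"gripper": 44},
  {"dp": [-0.05,-0.04,-0.45],"angular": [0,0,0],"gripper": 44},
  {"dp": [0,-0.06,-0.46],"angular": [0,0,0],"gripper": 44},
  {"dp": [0,-0.1,-0.46],"angular": [0,0,0],"gripper": 44},
  {"dp": [0,-0.2,-0.42],"angular": [0,0,0],"gripper": 44},
])

```text
clock: 44.3
position: [0.4872, -0.011, 0.2012]
ee_rot: [0.48, -0.516, 0.484, 0.519]
contact_force: [1.1, 0.3, 0.8]
width: 0.0476
```

```bash
python3 -c "
from held import *
go(.6122,-.0676,.14)"
```

```text
t 44.3 p [ 0.4872 -0.011   0.2012] tilt [-0.007 -0.002 -1.   ] jaw 94.06 w 0.0476 F [1.1 0.3 0.8] -> dp total [ 0.503 -1.009 -0.544] min rows 2.4 turn 0.005
   level turn [-0.     -0.0012 -0.0049]
```

arm_command([
  {"dp": [0,-0.38,-0.18],"angular": [0.005,-0.001,-0.005],"gripper": 44},
  {"dp": [0,-0.38,-0.16],"angular": [0,0,0],"gripper": 44},
  {"dp": [0.1,-0.2,-0.09],"angular": [0,0,0],"gripper": 44},
  {"dp": [0.2,-0.03,-0.02],"angular": [0,0,0],"gripper": 44},
  {"dp": [0.2,0,0],"angular": [0,0,0],"gripper": 44},
  {"dp": [0,0,0],"angular": [0,0,0],"gripper": 44},
  {"dp": [0,0,0],"angular": [0,0,0],"gripper": 44},
  {"dp": [0,0,0],"angular": [0,0,0],"gripper": 44},
])

```text
clock: 45.3
position: [0.613, -0.0645, 0.1333]
ee_rot: [0.485, -0.512, 0.487, 0.515]
contact_force: [0.8, 0.3, -1.1]
width: 0.0477
```

```bash
python3 -c "
from held import *
d=grab('wrist'); held(d,.006)
go(.6122,-.0676,.11)"
```

```text
held n 6605 top 0.0053 iqr 0.0016 y ext [-0.0241  0.0247] mid 0.0003
slope y,z [0.0053 0.0008]
t 45.35 p [ 0.6132 -0.0645  0.1336] tilt [-0.005  0.    -1.   ] jaw 93.14 w 0.0473 F [-0.  -0.2  1. ] -> dp total [ 0.196  0.009 -0.025] min rows 0.4 turn -0.005
   level turn [-0.      0.0003 -0.0032]
```

arm_command([
  {"dp": [0,0.005,-0.025],"angular": [-0.005,0,-0.003],"gripper": 44},
  {"dp": [0,0,0],"angular": [0,0,0],"gripper": 44},
  {"dp": [0.1,0,0],"angular": [0,0,0],"gripper": 44},
  {"dp": [0.12,0,0],"angular": [0,0,0],"gripper": 44},
  {"dp": [0.1,0,0],"angular": [0,0,0],"gripper": 44},
  {"dp": [0,0,0],"angular": [0,0,0],"gripper": 44},
  {"dp": [0,0,0],"angular": [0,0,0],"gripper": 44},
  {"dp": [0,0,0],"angular": [0,0,0],"gripper": 44},
])

```text
clock: 46.35
position: [0.6129, -0.0676, 0.0932]
ee_rot: [-0.484, 0.516, -0.484, -0.515]
contact_force: [0.8, -0.3, -0.1]
width: 0.0475
```

```bash
python3 -c "
from held import *
d=grab('wrist'); held(d,.006); pins(d,.082)
go(.6124,-.0676,.0735)"
```

```text
held n 6596 top 0.0054 iqr 0.0016 y ext [-0.0241  0.0246] mid 0.0002
slope y,z [0.0063 0.0002]
  pin 181 [239.9 228. ] [ 0.5912 -0.0904  0.0855]
  pin 179 [322. 228.] [ 0.5885 -0.0474  0.0855]
  pin 38 [239.3 301.2] [ 0.636  -0.0898  0.0859]
  pin 25 [322.9 301.8] [ 0.6332 -0.0422  0.0861]
pin centre [ 0.6122 -0.0675  0.0857]
t 46.4 p [ 0.613  -0.0676  0.0934] tilt [ 0.001  0.    -1.   ] jaw 93.63 w 0.0477 F [-0.   0.9 -1.3] -> dp total [0.166 0.006 0.001] min rows 0.3 turn 0.0
   level turn [0.     0.     0.0009]
```

arm_command([
  {"dp": [0.04,0.004,0],"angular": [0,0,0],"gripper": 44},
  {"dp": [0.06,0,0],"angular": [0,0,0],"gripper": 44},
  {"dp": [0.05,0,0],"angular": [0,0,0],"gripper": 44},
  {"dp": [0.02,0,0],"angular": [0,0,0],"gripper": 44},
  {"dp": [0.005,0,0],"angular": [0,0,0],"gripper": 44},
  {"dp": [0,0,0],"angular": [0,0,0],"gripper": 44},
  {"dp": [0,0,0],"angular": [0,0,0],"gripper": 44},
  {"dp": [0,0,0],"angular": [0,0,0],"gripper": 44},
])

```text
clock: 47.4
position: [0.6131, -0.0677, 0.0727]
ee_rot: [-0.485, 0.517, -0.483, -0.515]
contact_force: [-0.7, -0.0, 0.9]
width: 0.0478
```

```bash
python3 -c "
from held import *
go(.6124,-.0676,.0727)"
```

```text
t 47.4 p [ 0.6131 -0.0677  0.0727] tilt [ 0.003 -0.    -1.   ] jaw 93.63 w 0.0478 F [-0.7 -0.   0.9] -> dp total [-0.     0.006  0.002] min rows 0.0 turn 0.0
   level turn [ 0.     -0.0003  0.0021]
```

arm_command([
  {"dp": [0.006,0,0],"angular": [0,0,0],"gripper": 44},
  {"dp": [0,0,0],"angular": [0,0,0],"gripper": 62},
  {"dp": [0,0,0],"angular": [0,0,0],"gripper": 62},
  {"dp": [-0.15,0,0],"angular": [0,0,0],"gripper": 62},
  {"dp": [-0.4,0,0],"angular": [0,0,0],"gripper": 62},
  {"dp": [-0.4,0.1,-0.2],"angular": [0,0,0],"gripper": 62},
  {"dp": [-0.1,0,-0.3],"angular": [0,0,0],"gripper": 60},
  {"dp": [0,0,0],"angular": [0,0,0],"gripper": 50},
])

```text
clock: 48.4
position: [0.6044, -0.1294, 0.2002]
ee_rot: [-0.484, 0.516, -0.483, -0.515]
contact_force: [0.2, 0.1, 0.4]
width: 0.0503
```

```bash
cat > chk.py <<'E'
from held import *
def stack(d,c,zlo=.0745,zhi=.083):
    P=cloud(d); m=(np.hypot(P[...,0]-c[0],P[...,1]-c[1])<.028)&(P[...,2]>zlo)&(P[...,2]<zhi)&(d["depth"]>0)
    q=P[m]; r=q-[c[0],c[1],0]
    A=np.c_[q[:,:2]-c[:2],np.ones(len(q))]; k=np.linalg.lstsq(A,q[:,2],rcond=None)[0]
    cc,rr=cv2.minEnclosingCircle(q[:,:2].astype(np.float32)); print("cover n",len(q),"mean",q.mean(0).round(4),"circle",np.round(cc,4),round(rr,4),"slope",k[:2].round(3))
E
python3 -c "
from chk import *
d=grab('wrist'); cv2.imwrite('pics/l.png',d['image']); pins(d); stack(d,np.array([.612,-.0676])); P=cloud(d)
m=(P[...,2]>.062)&(P[...,2]<.078)&(P[...,0]>.58)&(P[...,0]<.66)&(P[...,1]<-.14)&(P[...,1]>-.2); print('knob',P[m].mean(0).round(4))
go(.6185,-.1720,.04)"
```

```text
pin 60 [326.  197.5] [ 0.5919 -0.091   0.0857]
  pin 62 [375.8 197.5] [ 0.5891 -0.0478  0.0858]
  pin 56 [323.6 243.1] [ 0.6351 -0.0885  0.0859]
  pin 58 [371.1 243.2] [ 0.6324 -0.045   0.0858]
pin centre [ 0.6121 -0.0681  0.0858]
cover n 2206 mean [ 0.6125 -0.0677  0.0782] circle [ 0.6121 -0.0676] 0.028 slope [0.006 0.005]
knob [ 0.6182 -0.1717  0.0679]
t 48.45 p [ 0.604  -0.1279  0.1998] tilt [ 0.     0.001 -1.   ] jaw 93.77 w 0.0498 F [-0.   0.6 -0.1] -> dp total [ 1.332 -0.096 -0.376] min rows 2.7 turn 0.002
   level turn [-0.      0.0007  0.0003]
```

View pics/l.png

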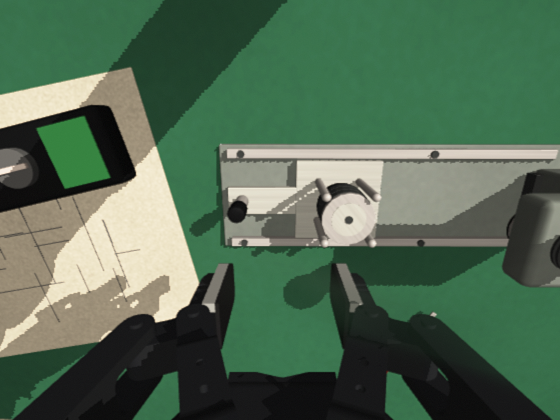

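The wrist view shows the cover at (348,215) lying flat between the four pins, with its top at 78 mm, as it should be with three cores. The knob is at (237,210). I'll pinch it.

arm_command([
  {"dp": [0,-0.05,-0.2],"angular": [0.002,0,0],"gripper": 50},
  {"dp": [0.1,-0.06,-0.17],"angular": [0,0,0],"gripper": 46},
  {"dp": [0.3,0,0],"angular": [0,0,0],"gripper": 46},
  {"dp": [0.35,0,0],"angular": [0,0,0],"gripper": 46},
  {"dp": [0.3,0,0],"angular": [0,0,0],"gripper": 46},
  {"dp": [0.1,0,0],"angular": [0,0,0],"gripper": 46},
  {"dp": [0,0,0],"angular": [0,0,0],"gripper": 46},
  {"dp": [0,0,0],"angular": [0,0,0],"gripper": 46},
])

```text
clock: 49.45
position: [0.6217, -0.1753, 0.0502]
ee_rot: [0.484, -0.513, 0.484, 0.518]
contact_force: [0.2, 0.8, -0.1]
width: 0.046
```

```bash
python3 -c "
from held import *
go(.6185,-.1720,.04)"
```

```text
t 49.45 p [ 0.6217 -0.1753  0.0502] tilt [-0.005  0.004 -1.   ] jaw 93.61 w 0.046 F [ 0.2  0.8 -0.1] -> dp total [0.085 0.024 0.029] min rows 0.2 turn 0.0
   level turn [ 0.      0.0026 -0.0033]
```

arm_command([
  {"dp": [0.04,0.02,0.03],"angular": [0,0.003,-0.003],"gripper": 46},
  {"dp": [0.04,0,0],"angular": [0,0,0],"gripper": 46},
  {"dp": [0,0,0],"angular": [0,0,0],"gripper": 30},
  {"dp": [0,0,0],"angular": [0,0,0],"gripper": 20},
  {"dp": [0,0,0],"angular": [0,0,0],"gripper": 12},
  {"dp": [0,0,0],"angular": [0,0,0],"gripper": 12},
  {"dp": [0,0,0],"angular": [0,0,0],"gripper": 12},
  {"dp": [0,0,0],"angular": [0,0,0],"gripper": 12},
], grip_force=25)

```text
clock: 50.45
position: [0.6208, -0.1722, 0.0437]
ee_rot: [-0.484, 0.518, -0.483, -0.513]
contact_force: [0.6, -0.7, -0.4]
width: 0.017
```

```bash
python3 -c "
from held import *
go(.6090,-.0220,.04)"
```

```text
t 50.45 p [ 0.6208 -0.1722  0.0437] tilt [ 0.006 -0.003 -1.   ] jaw 93.63 w 0.017 F [ 0.6 -0.7 -0.4] -> dp total [0.026 0.019 1.256] min rows 2.4 turn 0.0
   level turn [ 0.     -0.0024  0.0036]
```

arm_command([
  {"dp": [0,0,0.08],"angular": [0,0,0],"gripper": 12},
  {"dp": [0,0,0.16],"angular": [0,0,0],"gripper": 12},
  {"dp": [0,0,0.2],"angular": [0,0,0],"gripper": 12},
  {"dp": [0,0,0.2],"angular": [0,0,0],"gripper": 12},
  {"dp": [0,0,0.2],"angular": [0,0,0],"gripper": 12},
  {"dp": [0,0,0.16],"angular": [0,0,0],"gripper": 12},
  {"dp": [0,0,0.12],"angular": [0,0,0],"gripper": 12},
  {"dp": [0,0,0.06],"angular": [0,0,0],"gripper": 12},
])

```text
clock: 51.45
position: [0.6114, -0.0228, 0.0438]
ee_rot: [-0.483, 0.521, -0.483, -0.512]
contact_force: [-0.5, -17.2, -3.2]
width: 0.0171
```

```bash
python3 -c "
from held import *
go(.6090,-.0220,.04)"
```

```text
t 51.45 p [ 0.6114 -0.0228  0.0438] tilt [ 0.009 -0.009 -1.   ] jaw 93.84 w 0.0171 F [ -0.5 -17.2  -3.2] -> dp total [0.031 0.02  0.008] min rows 0.1 turn 0.003
   level turn [-0.     -0.0058  0.0051]
```

arm_command([
  {"dp": [0,0,0.02],"angular": [0,0,0],"gripper": 12},
  {"dp": [0,0,0],"angular": [0,0,0],"gripper": 40},
  {"dp": [0,0,0],"angular": [0,0,0],"gripper": 40},
  {"dp": [-0.2,0,0],"angular": [0,0,0],"gripper": 40},
  {"dp": [-0.4,0,0],"angular": [0,0,0],"gripper": 40},
  {"dp": [-0.48,0,0],"angular": [0,-0.005,0.005],"gripper": 20},
  {"dp": [-0.48,0,0],"angular": [0,0,0],"gripper": 0},
  {"dp": [-0.3,0,0],"angular": [0,0,0],"gripper": 0},
])

```text
clock: 52.45
position: [0.6076, -0.0176, 0.2685]
ee_rot: [0.48, -0.513, 0.486, 0.52]
contact_force: [0.3, -0.2, 0.4]
width: -0.0001
```

```bash
python3 -c "
from chk import *
d=grab('wrist'); cv2.imwrite('pics/m.png',d['image']);P=cloud(d)
m=(P[...,2]>.062)&(P[...,2]<.078)&(P[...,0]>.58)&(P[...,0]<.66)&(P[...,1]<.0)&(P[...,1]>-.06); print('knob',P[m].mean(0).round(4))
m=(P[...,2]>.212)&(P[...,2]<.226)&(np.hypot(P[...,0]-.6034,P[...,1]-.0828)<.03); q=P[m]; print('head',len(q),q.mean(0).round(4),np.round(cv2.minEnclosingCircle(q[:,:2].astype(np.float32))[0],4),np.percentile(q[:,2],[50,95]).round(4))
for n in('scene','side'):
  e=grab(n);P=cloud(e);m=(P[...,2]>.217)&(P[...,2]<.226)&(np.hypot(P[...,0]-.6034,P[...,1]-.0828)<.03); q=P[m]; print(n,len(q),q.mean(0).round(4),cv2.minEnclosingCircle(q[:,:2].astype(np.float32)))
go(.6034,.0828,.235)"
```

```text
knob [ 0.6091 -0.0226  0.0682]
head 3573 [0.6006 0.0794 0.2174] [0.6029 0.0815] [0.2182 0.2199]
scene 312 [0.6047 0.0835 0.221 ] ((0.6037800908088684, 0.0821705088019371), 0.024969814345240593)
side 101 [0.6012 0.0853 0.2197] ((0.6020210385322571, 0.08313930779695511), 0.022837042808532715)
t 52.6 p [ 0.608  -0.0178  0.2677] tilt [-0.011  0.    -1.   ] jaw 93.87 w -0.0001 F [-0.  -0.1 -0.4] -> dp total [ 0.273 -0.022  0.839] min rows 1.7 turn 0.003
   level turn [ 0.      0.0008 -0.0069]
```

arm_command([
  {"dp": [0,-0.01,0.25],"angular": [0,0,-0.007],"gripper": 0},
  {"dp": [0,-0.01,0.35],"angular": [0,0,0],"gripper": 0},
  {"dp": [0,0,0.2],"angular": [0,0,0],"gripper": 0},
  {"dp": [0,0,0.03],"angular": [0,0,0],"gripper": 0},
  {"dp": [0.15,0,0],"angular": [0,0,0],"gripper": 0},
  {"dp": [0.1,0,0],"angular": [0,0,0],"gripper": 0},
  {"dp": [0,0,0],"angular": [0,0,0],"gripper": 0},
  {"dp": [0,0,0],"angular": [0,0,0],"gripper": 0},
])

```text
clock: 53.6
position: [0.5988, 0.0825, 0.2271]
ee_rot: [0.48, -0.511, 0.487, 0.521]
contact_force: [-0.2, -0.0, 0.3]
width: -0.0003
```

```bash
python3 -c "
from chk import *
go(.6034,.0825,.219)"
```

```text
t 53.6 p [0.5988 0.0825 0.2271] tilt [-0.017  0.002 -1.   ] jaw 93.68 w -0.0003 F [-0.2 -0.   0.3] -> dp total [ 0.067 -0.04  -0.003] min rows 0.1 turn 0.001
   level turn [ 0.      0.002  -0.0108]
```

arm_command([
  {"dp": [0,-0.035,0],"angular": [0,0.002,-0.01],"gripper": 0},
  {"dp": [0,0,0],"angular": [0,0,0],"gripper": 0},
  {"dp": [0,0,0],"angular": [0,0,0],"gripper": 0},
  {"dp": [0.04,0,0],"angular": [0,0,0],"gripper": 0},
  {"dp": [0.04,0,0],"angular": [0,0,0],"gripper": 0},
  {"dp": [0.04,0,0],"angular": [0,0,0],"gripper": 0},
  {"dp": [0.04,0,0],"angular": [0,0,0],"gripper": 0},
  {"dp": [0,0,0],"angular": [0,0,0],"gripper": 0},
])

```text
clock: 54.6
position: [0.6044, 0.0823, 0.2098]
ee_rot: [-0.485, 0.517, -0.483, -0.514]
contact_force: [-0.9, -0.5, 4.2]
width: -0.0002
```

```bash
python3 -c "
from chk import *
go(.6034,.0825,.183)"
```

```text
t 54.6 p [0.6044 0.0823 0.2098] tilt [ 0.005 -0.    -1.   ] jaw 93.66 w -0.0002 F [-0.9 -0.5  4.2] -> dp total [0.223 0.009 0.002] min rows 0.4 turn 0.001
   level turn [-0.     -0.0005  0.0029]
```

arm_command([
  {"dp": [0.04,0,0],"angular": [0,0,0],"gripper": 0},
  {"dp": [0.04,0,0],"angular": [0,0,0],"gripper": 0},
  {"dp": [0.04,0,0],"angular": [0,0,0],"gripper": 0},
  {"dp": [0.04,0,0],"angular": [0,0,0],"gripper": 0},
  {"dp": [0.04,0,0],"angular": [0,0,0],"gripper": 0},
  {"dp": [0.02,0,0],"angular": [0,0,0],"gripper": 0},
  {"dp": [0.01,0,0],"angular": [0,0,0],"gripper": 0},
  {"dp": [0.01,0,0],"angular": [0,0,0],"gripper": 0},
])

```text
clock: 55.6
position: [0.6044, 0.0824, 0.1916]
ee_rot: [-0.487, 0.519, -0.481, -0.512]
contact_force: [-3.1, 0.0, 11.0]
width: -0.0
```

```bash
python3 -c "
from chk import *
go(.6034,.0825,.183)"
```

```text
t 55.6 p [0.6044 0.0824 0.1916] tilt [ 0.013 -0.001 -1.   ] jaw 93.68 w -0.0 F [-3.1  0.  11. ] -> dp total [0.072 0.009 0.002] min rows 0.1 turn 0.001
   level turn [-0.    -0.001  0.008]
```

arm_command([
  {"dp": [0.04,0,0],"angular": [0,0,0.006],"gripper": 0},
  {"dp": [0.04,0,0],"angular": [0,0,0],"gripper": 0},
  {"dp": [0.04,0,0],"angular": [0,0,0],"gripper": 0},
  {"dp": [0.03,0,0],"angular": [0,0,0],"gripper": 0},
  {"dp": [0.03,0,0],"angular": [0,0,0],"gripper": 0},
  {"dp": [0.03,0,0],"angular": [0,0,0],"gripper": 0},
  {"dp": [0.03,0,0],"angular": [0,0,0],"gripper": 0},
  {"dp": [0.03,0,0],"angular": [0,0,0],"gripper": 0},
])

```text
clock: 56.6
position: [0.6045, 0.0824, 0.184]
ee_rot: [-0.488, 0.522, -0.479, -0.51]
contact_force: [-5.5, -0.4, 18.3]
width: -0.0
```

```bash
python3 -c "
from chk import *
go(.6034,.0825,.183)"
```

```text
t 56.6 p [0.6045 0.0824 0.184 ] tilt [ 0.02  -0.002 -1.   ] jaw 93.73 w -0.0 F [-5.5 -0.4 18.3] -> dp total [0.008 0.009 0.002] min rows 0.0 turn 0.001
   level turn [ 0.     -0.0021  0.0129]
```

arm_command([
  {"dp": [0.035,0,0],"angular": [0,0,0.006],"gripper": 0},
  {"dp": [0.035,0,0],"angular": [0,0,0],"gripper": 0},
  {"dp": [0.035,0,0],"angular": [0,0,0],"gripper": 0},
  {"dp": [0.035,0,0],"angular": [0,0,0],"gripper": 0},
  {"dp": [0.035,0,0],"angular": [0,0,0],"gripper": 0},
  {"dp": [0.035,0,0],"angular": [0,0,0],"gripper": 0},
  {"dp": [0.035,0,0],"angular": [0,0,0],"gripper": 0},
  {"dp": [0.035,0,0],"angular": [0,0,0],"gripper": 0},
])

```text
clock: 57.6
position: [0.6045, 0.0824, 0.184]
ee_rot: [-0.49, 0.526, -0.476, -0.507]
contact_force: [-6.8, 0.0, 21.2]
width: -0.0002
```

```bash
python3 -c "
from chk import *
go(.6034,.0825,.183)
d=grab('scene'); cv2.imwrite('pics/n.png',cv2.resize(d['image'][180:320,190:370],(720,560)))"
```

```text
t 57.6 p [0.6045 0.0824 0.184 ] tilt [ 0.034 -0.003 -0.999] jaw 93.79 w -0.0002 F [-6.8  0.  21.2] -> dp total [0.008 0.01  0.002] min rows 0.0 turn 0.002
   level turn [-0.     -0.0036  0.0216]
```

View pics/n.png

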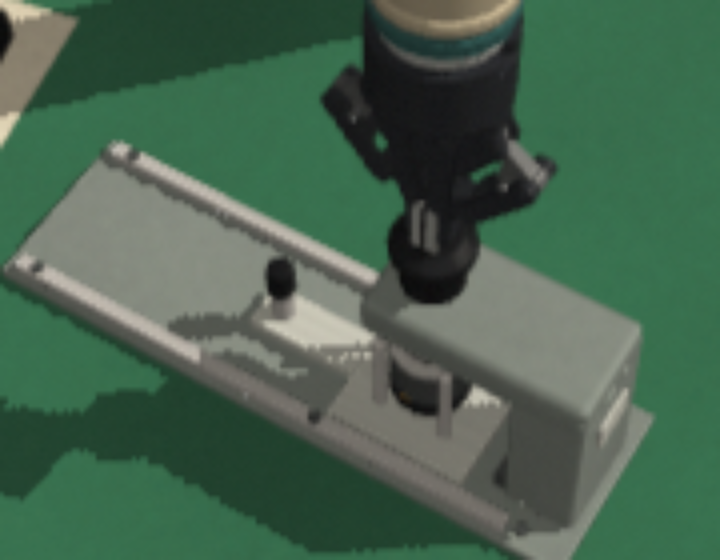

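The view shows the fingers on the head at (430,235), with the head down close to the arm and the foot on the stack at (430,390). z stayed at 0.184 while the force rose to 21 N, so it is at the stop. I'll hold a little longer and then rise.

arm_command([
  {"dp": [0.035,0,0],"angular": [0,0,0],"gripper": 0},
  {"dp": [0.035,0,0],"angular": [0,0,0],"gripper": 0},
  {"dp": [0.035,0,0],"angular": [0,0,0],"gripper": 0},
  {"dp": [-0.08,0,0],"angular": [0,0,0.01],"gripper": 0},
  {"dp": [-0.12,0,0],"angular": [0,0,0.01],"gripper": 0},
  {"dp": [-0.2,0,0],"angular": [0,0,0],"gripper": 0},
  {"dp": [-0.25,0,0],"angular": [0,0,0],"gripper": 0},
  {"dp": [-0.25,0,0],"angular": [0,0,0],"gripper": 0},
])

```text
clock: 58.65
position: [0.6027, 0.0829, 0.2955]
ee_rot: [-0.484, 0.521, -0.482, -0.512]
contact_force: [-0.0, 0.4, 0.3]
width: 0.0002
```

```bash
python3 -c "
from chk import *
go(.6091,-.0226,.27)
e=grab('scene');P=cloud(e);m=(P[...,2]>.17)&(P[...,2]<.226)&(np.hypot(P[...,0]-.6034,P[...,1]-.0828)<.02); print(np.percentile(P[m][:,2],[50,95]))"
```

```text
t 58.65 p [0.6027 0.0829 0.2955] tilt [ 0.012 -0.006 -1.   ] jaw 93.82 w 0.0002 F [-0.   0.4  0.3] -> dp total [ 0.218  0.008 -0.879] min rows 1.7 turn 0.002
   level turn [ 0.     -0.0044  0.0076]
[0.22094491 0.22412347]
```

arm_command([
  {"dp": [0,0,-0.3],"angular": [0.002,-0.004,0.008],"gripper": 20},
  {"dp": [0,0,-0.4],"angular": [0,0,0],"gripper": 46},
  {"dp": [0,0,-0.18],"angular": [0,0,0],"gripper": 46},
  {"dp": [0.2,0,0],"angular": [0,0,0],"gripper": 46},
  {"dp": [0.4,0,0],"angular": [0,0,0],"gripper": 46},
  {"dp": [0.4,0,0],"angular": [0,0,0],"gripper": 46},
  {"dp": [0.3,0,0],"angular": [0,0,0],"gripper": 46},
  {"dp": [0,0,0],"angular": [0,0,0],"gripper": 46},
])

```text
clock: 59.7
position: [0.614, -0.0258, 0.1356]
ee_rot: [-0.486, 0.518, -0.482, -0.514]
contact_force: [-0.0, -0.9, 0.8]
width: 0.0456
```

```bash
python3 -c "
from chk import *
go(.6100,-.0226,.043)"
```

```text
t 59.7 p [ 0.614  -0.0258  0.1356] tilt [ 0.008  0.    -1.   ] jaw 93.64 w 0.0456 F [-0.  -0.9  0.8] -> dp total [0.771 0.038 0.029] min rows 1.5 turn 0.0
   level turn [-0.     -0.0001  0.0052]
```

arm_command([
  {"dp": [0.15,0.035,0.028],"angular": [0,0,0.005],"gripper": 46},
  {"dp": [0.25,0,0],"angular": [0,0,0],"gripper": 46},
  {"dp": [0.25,0,0],"angular": [0,0,0],"gripper": 46},
  {"dp": [0.1,0,0],"angular": [0,0,0],"gripper": 46},
  {"dp": [0,0,0],"angular": [0,0,0],"gripper": 30},
  {"dp": [0,0,0],"angular": [0,0,0],"gripper": 12},
  {"dp": [0,0,0],"angular": [0,0,0],"gripper": 12},
  {"dp": [0,0,0],"angular": [0,0,0],"gripper": 12},
])

```text
clock: 60.7
position: [0.6148, -0.0228, 0.0484]
ee_rot: [-0.486, 0.52, -0.481, -0.512]
contact_force: [0.6, -0.2, -5.4]
width: 0.0169
```

```bash
python3 -c "
from chk import *
go(.6205,-.1722,.043)"
```

```text
t 60.7 p [ 0.6148 -0.0228  0.0484] tilt [ 0.012 -0.002 -1.   ] jaw 93.68 w 0.0169 F [ 0.6 -0.2 -5.4] -> dp total [ 0.049  0.033 -1.246] min rows 2.4 turn 0.001
   level turn [-0.     -0.0021  0.0078]
```

Gripped. I'll pull it out smoothly.

arm_command([
  {"dp": [0,0,-0.08],"angular": [0,0,0],"gripper": 12},
  {"dp": [0,0,-0.16],"angular": [0,0,0],"gripper": 12},
  {"dp": [0,0,-0.2],"angular": [0,0,0],"gripper": 12},
  {"dp": [0,0,-0.2],"angular": [0,0,0],"gripper": 12},
  {"dp": [0,0,-0.2],"angular": [0,0,0],"gripper": 12},
  {"dp": [0,0,-0.18],"angular": [0,0,0],"gripper": 12},
  {"dp": [0,0,-0.12],"angular": [0,0,0],"gripper": 12},
  {"dp": [0,0,-0.08],"angular": [0,0,0],"gripper": 12},
])

```text
clock: 61.7
position: [0.6242, -0.1727, 0.0483]
ee_rot: [-0.49, 0.516, -0.48, -0.513]
contact_force: [2.9, 22.0, 1.1]
width: 0.017
```

```bash
python3 -c "
from chk import *
go(.6205,-.1722,.043)"
```

```text
t 61.7 p [ 0.6242 -0.1727  0.0483] tilt [ 0.013  0.008 -1.   ] jaw 93.41 w 0.017 F [ 2.9 22.   1.1] -> dp total [0.044 0.031 0.006] min rows 0.1 turn -0.002
   level turn [0.     0.0049 0.0083]
```

arm_command([
  {"dp": [0,0,-0.02],"angular": [0,0,0],"gripper": 12},
  {"dp": [0,0,0],"angular": [0,0,0],"gripper": 40},
  {"dp": [0,0,0],"angular": [0,0,0],"gripper": 40},
  {"dp": [-0.2,0,0],"angular": [0,0,0],"gripper": 40},
  {"dp": [-0.4,0,0],"angular": [0,0,0],"gripper": 50},
  {"dp": [-0.4,0,0],"angular": [0,0.005,0.008],"gripper": 50},
  {"dp": [-0.3,0.1,0],"angular": [0,0,0],"gripper": 50},
  {"dp": [0,0,0],"angular": [0,0,0],"gripper": 50},
])

```text
clock: 62.7
position: [0.6114, -0.1795, 0.2134]
ee_rot: [-0.485, 0.517, -0.485, -0.512]
contact_force: [0.2, 0.3, 1.3]
width: 0.0499
```

```bash
python3 -c "
from chk import *
pose()
d=grab('wrist'); cv2.imwrite('pics/o.png',d['image']); pins(d); stack(d,np.array([.612,-.0676])); P=cloud(d)
m=(P[...,2]>.062)&(P[...,2]<.078)&(P[...,0]>.58)&(P[...,0]<.66)&(P[...,1]<-.14)&(P[...,1]>-.2); print('knob',P[m].mean(0).round(4))
S=grab('scene'); cv2.imwrite('pics/p.png',S['image']);P=cloud(S);m=(P[...,2]>.17)&(P[...,2]<.228)&(np.hypot(P[...,0]-.6034,P[...,1]-.0828)<.02); print('head',np.percentile(P[m][:,2],[50,95]).round(4))
for n,(u,v) in dict(reel=(402,340),meter=(160,188)).items(): print(n,P[v,u].round(3))"
```

```text
t 62.7 p [ 0.6114 -0.1795  0.2134] w 0.0499 F [0.2 0.3 1.3] 
R [[0.005, -0.998, -0.06], [-0.005, -0.06, 0.998], [-1.0, -0.004, -0.005]] q [-0.393  0.376  1.399 -0.003  1.36  -2.023]
  pin 61 [380.  188.9] [ 0.5919 -0.0916  0.0857]
  pin 57 [428.2 188.6] [ 0.5889 -0.0482  0.0859]
  pin 51 [375.5 233.5] [ 0.6355 -0.0886  0.0859]
  pin 50 [421.4 233.5] [ 0.6326 -0.0452  0.0861]
pin centre [ 0.6122 -0.0684  0.0859]
cover n 2093 mean [ 0.6126 -0.0678  0.0783] circle [ 0.612  -0.0676] 0.028 slope [0.005 0.007]
knob [ 0.6182 -0.1725  0.0681]
head [0.221  0.2244]
reel [0.615 0.361 0.047]
meter [ 0.594 -0.369  0.037]
```

View pics/o.png

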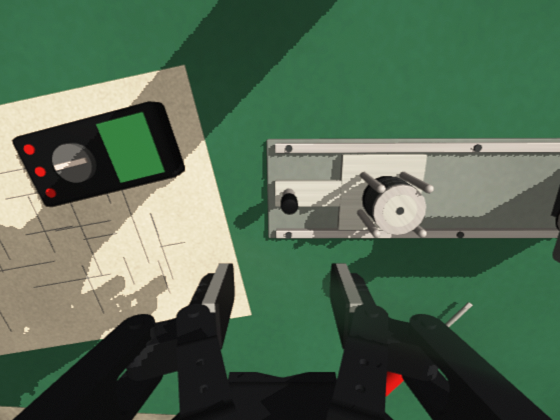

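View pics/p.png

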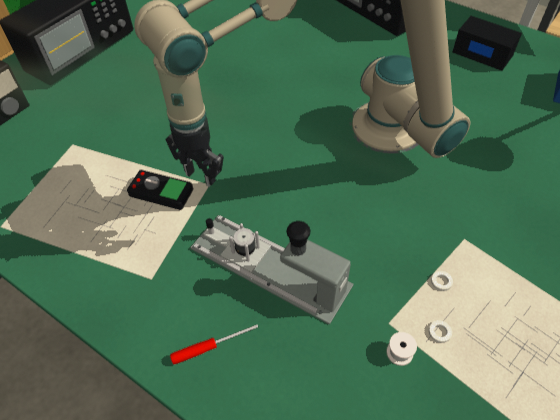

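The slide is out, with the knob at wrist-view (290,203). The cover lies flat between the pins at (400,210), and no dark ring is left on the bench. The meter and reel have not moved and the plunger is up. I'll hand it in.

```bash
python3 -c "
from rig import sign_off; print(sign_off())"
```

```text
the job is handed in; nothing more can be done
None
```

The choke is built and handed in at about 63 s on the robot's clock. The base, all three dark cores on the bench and the steel cover were stacked in the nest. I pushed the slide in against its stop and pressed the plunger to its stop. It stayed there for over a second (z steady at 0.184 m while the force rose from 18 to 21 N). The plunger sprang back and I drew the slide out to its stop (22 N).

**Last checks**
- **Stack:** the cover top is at 78 mm, as it should be with three cores. It is centred within about 1 mm of the pin centre, with a slope of about 0.007.
- **Slide:** the knob is back within about 1 mm of where it stood when fully out.
- **Plunger:** the head is back at its rest height of about 0.22 m.
- **Multimeter and reel:** both are within about 1 mm of their starting places.
- **Leftover cores:** the last scene view shows no dark ring core on the bench, only the two white look-alikes.

**What disagreed or went wrong**
- The fixed cameras and the wrist camera differed by about 5 mm on the base's y position; I used the wrist reading.
- My first close on the base was about 11 mm off in x and nudged it, so I opened, corrected and gripped again.
- The cover has a dark dot at its centre; depth showed no hole, and it was the only steel disc.

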